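Zero the balance and load the pressed discs with the lifter

TASK

Get the pressed ceramic discs ready for weighing: first take the steel check weight off the balance pan and stand it in its open case, then zero the empty balance by pressing its long front bar down fully at the middle so that both ends go down together. Then slide the lifter's blade under every disc on the drying sheet, one at a time, and tip each gently onto the balance pan so that all of them lie flat, side by side and wholly on the pan, and finally set the lifter back flat on its cork pad. The discs are unfired powder and must be handled with the blade only, never with the gripper or the arm and never dropped, and nothing else on the bench is to be disturbed.

Things in the scene. Friction and masses are not known exactly. Their poses are not given: they have to be found in the camera images.
- pan (a point): Centre of the top of the balance's flat steel pan, 180 mm (x) by 200 mm (y), no rim, 80 mm above the bench. x points to the back of the balance, away from the robot, y to the left, z up. The white balance is fixed and 215 mm wide; in front of the pan (-x) its console is lower: a sloping display, at most 62 mm above the bench, then the control bar.
- bar_mid (a point): Centre of the top of the balance's control bar: black, 160 mm long (y), 18 mm deep, at the front of the console, 194 mm in front of the pan's centre, top 53 mm above the bench. It goes down 5 mm against a spring (1.5 N to start, 5 N fully down), springs back, and rocks about its middle (spring 6 N m/rad): pressed off its middle, one end stays up.
- bar_left (a point): Top of the control bar 75 mm to the left (+y) of its middle.
- bar_right (a point): Top of the control bar 75 mm to the right (-y) of its middle.
- bar_press (a joint): How far the middle of the control bar is pressed down, m: 0 released, 0.005 fully down.
- bar_rock (a joint): Rocking of the control bar about its middle, rad: 0 level, positive with its left end up, limits -0.05 and 0.05.
- weight_case: Grey case of the check weight, fixed, open, either left of the drying sheet or right of the balance. Origin: centre of the underside of its tray, 100 x 100 mm, inner floor 90 x 90 mm and 4 mm above the bench, rim 16 mm high. Its lid (90 x 100 x 10 mm) lies folded open flat on the tray's +x side.
- weight_mid (a point): Steel check weight, 500 g: a squat cylinder 48 mm in diameter and 34 mm high with a knob on top to take it by, 24 mm in diameter, from 41 to 56 mm above the foot. It stands on the balance pan at the start. The point lies on its axis, 28 mm above its foot; z is up its axis.
- sheet: Drying sheet, fixed: flat dark steel sheet 170 mm along x by 310 mm along y by 3 mm thick on the bench, with one upturned edge 12 mm high along its whole far side (+x), whose inner face is at x = 75 mm: discs can be pushed against it. The other three sides are open, the near one at x = -95 mm. Origin: on its underside, half-way along it.
- disc0_mid (a point): White pressed disc, 56 mm across, 8 mm thick, 45 g, None if absent (2 or 3 are there, side by side along the sheet). Edges bevelled 2.5 mm high by 7 mm wide: a blade lying on the sheet slides under once the disc is against the upturned edge. It slides off a blade tipped over about 17 degrees (friction 0.25). The point is its centre, z its axis.
- disc1_mid (a point): White pressed disc, 56 mm across, 8 mm thick, 45 g, None if absent (2 or 3 are there, side by side along the sheet). Edges bevelled 2.5 mm high by 7 mm wide: a blade lying on the sheet slides under once the disc is against the upturned edge. It slides off a blade tipped over about 17 degrees (friction 0.25). The point is its centre, z its axis.
- disc2_mid (a point): White pressed disc, 56 mm across, 8 mm thick, 45 g, None if absent (2 or 3 are there, side by side along the sheet). Edges bevelled 2.5 mm high by 7 mm wide: a blade lying on the sheet slides under once the disc is against the upturned edge. It slides off a blade tipped over about 17 degrees (friction 0.25). The point is its centre, z its axis.
- disc3_mid (a point): White pressed disc, 56 mm across, 8 mm thick, 45 g, None if absent (2 or 3 are there, side by side along the sheet). Edges bevelled 2.5 mm high by 7 mm wide: a blade lying on the sheet slides under once the disc is against the upturned edge. It slides off a blade tipped over about 17 degrees (friction 0.25). The point is its centre, z its axis.
- blade_mid (a point): Centre of the lifter's blade, at mid thickness. The lifter: flat steel blade 110 mm long (x) by 60 mm wide (y) by 1.6 mm thick, straight front edge, a riser at its back end and a wooden handle above and behind; 150 g. x points from the handle to the front edge, z up. At the start it stands on its blade, flat on its cork pad.
- lifter_grip (a point): Where to grip the lifter's handle, in mid thickness: 80 mm behind the blade's centre, 52 mm above the blade's underside. The handle is a straight bar 20 mm wide (y) and 22 mm high (z), level when the blade is flat, from 25 mm in front of this point to 90 mm behind it. Axes as the blade's.
- lifter_tip (a point): Middle of the blade's front edge, on its underside, 55 mm in front of the blade's centre. Axes as the blade's.
- cork_pad: Brown cork pad where the lifter belongs, fixed, 200 mm along x by 120 mm along y, 6 mm thick; either to the left of the drying sheet or to the right of the balance. Origin: centre of its underside.
- tube_rack: Black eight-sided tube rack, 132 mm across, 130 mm high with two capped tubes; leave alone. Origin: centre of its underside.
- jar: White screw-top jar, 52 mm across, 75 mm high; leave alone. Origin: centre of its underside.
- beaker: Glass beaker, 62 mm across, 78 mm high; leave alone. Origin: centre of its underside.
- marker: Grey marker pen lying flat, 125 mm long, 13 mm high; leave alone. Origin: middle of its underside.
- mortar: White mortar, 84 mm across, 45 mm high; leave alone. Origin: centre of its underside.
- tweezers: Steel tweezers lying flat, 120 mm long, 8 mm high; leave alone. Origin: middle of their underside.
Mind the look-alikes: they are no part of the job. What is shaped like the part that bears disc3_mid but purple or red is not meant.

How it is judged:
On the way, in this order (a step that is already met when the one before it is completed fails the run):
1. the check weight stands in its case, released (x of weight_mid in the frame of weight_case between -0.03 and 0.03 m and y of weight_mid in the frame of weight_case between -0.03 and 0.03 m and z of weight_mid in the frame of weight_case between 0.024 and 0.038 m and angle between weight_mid's own z axis and vertical below 0.15 rad and contact force between the fingers and check_weight below 0.2 N), for 0.2 s.
2. the control bar is pressed at its middle: both ends are at least 3 mm down at the same time (z of each of bar_left, bar_right in the frame of pan below -0.03 m), for 0.15 s.
3. every disc lies flat and wholly on the pan, clear of the blade (x of disc0_mid in the frame of pan between -0.066 and 0.066 m and y of disc0_mid in the frame of pan between -0.076 and 0.076 m and z of disc0_mid in the frame of pan between 0.001 and 0.007 m and contact force between lifter and disc0 below 0.05 N and linear speed of each of disc0, disc1, disc2, disc3 below 0.03 m/s and x of disc1_mid in the frame of pan between -0.066 and 0.066 m and y of disc1_mid in the frame of pan between -0.076 and 0.076 m and z of disc1_mid in the frame of pan between 0.001 and 0.007 m and contact force between lifter and disc1 below 0.05 N and x of disc2_mid in the frame of pan between -0.066 and 0.066 m and y of disc2_mid in the frame of pan between -0.076 and 0.076 m and z of disc2_mid in the frame of pan between 0.001 and 0.007 m and contact force between lifter and disc2 below 0.05 N and x of disc3_mid in the frame of pan between -0.066 and 0.066 m and y of disc3_mid in the frame of pan between -0.076 and 0.076 m and z of disc3_mid in the frame of pan between 0.001 and 0.007 m and contact force between lifter and disc3 below 0.05 N), for 0.3 s.
At the end, for the whole second after the job is handed in: Weight upright in its case's tray (within 30 mm of centre); each disc flat on the pan itself, centre within 66 mm (x) and 76 mm (y) of the pan's centre, off the blade; lifter flat on the cork pad, blade centre within 50 mm along and 35 mm across; all released and at rest (all of step 1 and all of step 3 and x of blade_mid in the frame of cork_pad between -0.05 and 0.05 m and y of blade_mid in the frame of cork_pad between -0.035 and 0.035 m and z of blade_mid in the frame of cork_pad between 0.004 and 0.01 m and angle between blade_mid's own z axis and vertical below 0.08 rad and contact force between the fingers and lifter below 0.2 N and linear speed of lifter below 0.03 m/s); the robot touches nothing.
It fails at once if the gripper or arm touches a disc (contact force between any of the fingers, the arm and disc0 above 0.3 N or contact force between any of the fingers, the arm and disc1 above 0.3 N or contact force between any of the fingers, the arm and disc2 above 0.3 N or contact force between any of the fingers, the arm and disc3 above 0.3 N).
It fails at once if a disc is dropped or thrown (moves faster than 0.9 m/s) or turned up on edge (linear speed of any of disc0, disc1, disc2, disc3 above 0.9 m/s or angle between any of disc0_mid, disc1_mid, disc2_mid, disc3_mid's own z axis and vertical above 1.2 rad).
It fails at once if something else on the bench is moved by more than 30 mm (distance of any of tube_rack, jar, beaker, marker, mortar, tweezers from where it was at the start of the episode above 0.03 m).
Of disc0, disc1, disc2, disc3 only 2 to 3 are there at a start; the rules pass over those that are not, and their reading is None.
At some moment in a run one of check_weight, lifter may be knocked a few centimetres aside while the robot is not near it.
It also fails if it takes over 210 s, if anything falls off the work surface, if the arm or the gripper's body presses on something with over 40 N, if the wrist force passes 120 N, or if a joint passes its speed limit or range.

ROBOT

A 6-joint arm with a two-finger parallel gripper is mounted at the origin on the work surface. World frame = base frame: x ahead of the robot, y to its left, z up, the work surface at z = 0. Lengths are in m, angles in rad, forces in N, time in s.
With the tool pointing down it reaches from about 0.225 to 0.875 m from the base axis. Payload 3.4 kg.
Tool frame: the origin (TCP) lies at the very end of the fingers, on their centre line; the grasp point (between the pads) lies 19 mm behind it; x points along the fingers, y is the direction in which the jaws open and shut, and the axes are right-handed (so a half turn about x gives the same grasp; the last joint's range is limited). The gripper opens to 85 mm and grips with 20 to 120 N. Pads are 22 mm wide; open, the fingers measure 114 mm over their backs; the gripper's body (76 mm by 85 mm) begins 54 mm behind the grasp point. The pads swing forward as they close: fully open they stand 13 mm farther back than shut.
Start: joints at [1.054, 0.276, 1.505, -0, 1.361, -0.121], TCP at [0.222, 0.531, 0.231] pointing down, gripper open.
Joint ranges: [-2.89, 2.89], [-0.75, 2.08], [0.22, 2.7], [-1.18, 4.32], [0.11, 2.71], [-2.7, 2.7]. Speed limits (rad/s): [2.57, 2.57, 3.14, 3.14, 3.14, 3.14].

INTERFACE

Orientations are given as a unit quaternion [w, x, y, z].
In Python, from rig import manip gives the robot as it stands. The module is installed in compiled form; this text tells all that it offers.
- The arm moves only by the tool play_rows, never from a script. Its argument "plan" is a list that holds one entry, the list of rows, each a list of 5 numbers: the closure, from 0 (fully open) to 1 (shut), then the shift along the tool's x, y, z in m, then the turn about the tool's x in degrees. A call has 1 to 12 rows; each row is the pose to reach, as a shift and turn from the pose measured when the call began, along the tool's axes at that moment; what a row does not reach only later rows make up. A row lasts 1/10 s, in which the tool goes at most 50 mm and 8.59 degrees, less where a joint would pass 70% of its speed; a pose out of reach is approached as far as the arm can. A call with a gripper value outside its range is refused whole. The fingers move at their own pace and stop on an object; "grip_force" is the grip in N (left out, the last holds). Time passes only in rows, so rows that repeat a pose let the fingers close. It gives the time, the measured TCP pose, the force and the opening at its end, in the units of the state.
- manip.get_state(): the state, without advancing time (a new reading comes with each control period).
- manip.get_image(name): name is "side" or "top"; returns (picture, depth): 420x560x3 uint8, red, green, blue; 420x560 float32, m along the optical axis (not along the pixel's ray), 0 where there is no reading.
- manip.camera_params(name): a dict with "intrinsics" (3x3 intrinsics, pixels), "dist_coeffs" ([k1, k2, p1, p2, k3] as OpenCV has them; the pictures are not rectified), "R" (3x3) and "t" (3): a world point X has camera coordinates R X + t. Camera axes: x right, y down, z forward; pixel columns grow to the right and rows downward; lengths in m; the calibration is good to about 2 mm. A picture is of the moment at which its call begins. camera_params takes no time and is no camera call.
- manip.sign_off(): hands the job in, once; it reports no verdict.
The state is a dict: "clock": time; "qpos": joint angles; "qd": joint speeds; "effort": joint torques, N m; "position": TCP position; "ee_rot": TCP orientation; "contact_force": force on the tool from outside, world axes, zero at the start; "moment": the same for the moment, N m; "width": finger opening in m.
Only numpy, scipy, OpenCV 4.12 (cv2) and the standard library are available. Lean on these libraries where they do the work, as an engineer would, in place of code of your own. Each camera call takes 0.05 s, during which the arm holds its last target.

## Working session

There is one attempt and no reset: what is moved stays moved. The work goes in short steps, Python scripts to look and compute and a tool call to move; the robot and the scene stay as the last step left them, time stands still between calls to the robot, and variables do not carry over. Pictures are saved under pics/ and viewed, and the job is handed in when it is done.

Besides the shell and the picture viewer there is one more tool, called after "Request:" in YAML: its name, and indented under it one key for each argument. play_rows: Moves the arm, as the interface text tells. Its arguments: {"type":"object","properties":{"plan":{"type":"array","items":{"type":"array","items":{"type":"array","items":{"type":"number"}}}},"grip_force":{"type":"number"}},"required":["plan"]}

```bash
mkdir -p pics; ls; cat > h.py <<'E'
import numpy as np, cv2
from rig import manip
def grab(tag):
    out={}
    for n in("top","side"):
        im,d=manip.get_image(n); np.savez(f"{tag}_{n}.npz",im=im,d=d)
        cv2.imwrite(f"pics/{tag}_{n}.png",cv2.resize(im[:,:,::-1],(800,600),interpolation=cv2.INTER_CUBIC)); out[n]=(im,d)
    return out
def load(tag,n):
    z=np.load(f"{tag}_{n}.npz"); return z['im'],z['d']
def cloud(n,d):
    p=manip.camera_params(n);K=np.array(p['intrinsics']);D=np.array(p['dist_coeffs']);R=np.array(p['R']);t=np.array(p['t'])
    h,w=d.shape;u,v=np.meshgrid(np.arange(w),np.arange(h))
    q=cv2.undistortPoints(np.stack([u,v],-1).reshape(-1,1,2).astype(float),K,D).reshape(h,w,2)
    c=np.concatenate([q*d[...,None],d[...,None]],-1)
    X=(c-t)@R; X[d==0]=np.nan
    return X
def proj(n,P):
    p=manip.camera_params(n)
    r,_=cv2.Rodrigues(np.array(p['R']))
    return cv2.projectPoints(np.atleast_2d(np.array(P,float)),r,np.array(p['t'],float),np.array(p['intrinsics']),np.array(p['dist_coeffs']))[0].reshape(-1,2)
E
python3 - <<'E'
from h import *
grab("a")
s=manip.get_state();print({k:np.round(v,3) for k,v in s.items()})
for n in("top","side"):
    p=manip.camera_params(n);print(n,-np.array(p['R']).T@p['t'],np.array(p['R'])[2],p['dist_coeffs'],p['intrinsics'][0])
E
```

```text
pics
{'clock': np.float64(0.1), 'qpos': array([ 1.054,  0.277,  1.506,  0.   ,  1.361, -0.121]), 'qd': array([-0.001, -0.001, -0.002, -0.001, -0.001, -0.001]), 'effort': array([ 3.0000e-03, -4.1770e+01, -2.4641e+01,  0.0000e+00,  6.0000e-03,
        0.0000e+00]), 'position': array([0.221, 0.53 , 0.231]), 'ee_rot': array([ 0.693,  0.138,  0.693, -0.14 ]), 'contact_force': array([-0.107, -0.289, -0.198]), 'moment': array([-0.033,  0.001,  0.059]), 'width': np.float64(0.085)}
top [ 0.33412554 -0.00428016  1.23035131] [ 0.19432619 -0.00341539 -0.98093102] [-0.10237349  0.          0.          0.          0.        ] [417.69487623   0.         277.46672329]
side [0.50476183 0.96315556 0.85690782] [ 0.06535265 -0.77950996 -0.62297131] [-0.02911251  0.          0.          0.          0.        ] [482.42256378   0.         281.24747127]
```

View pics/a_top.png

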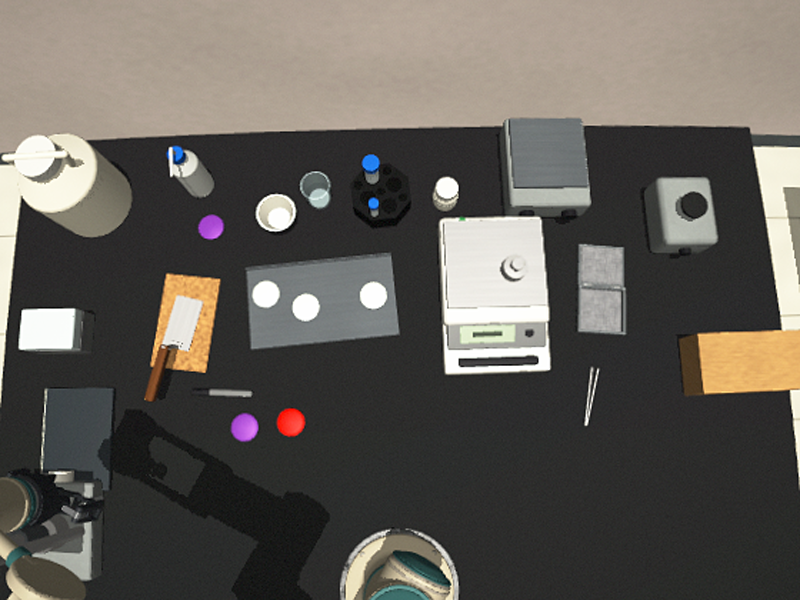

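View pics/a_side.png

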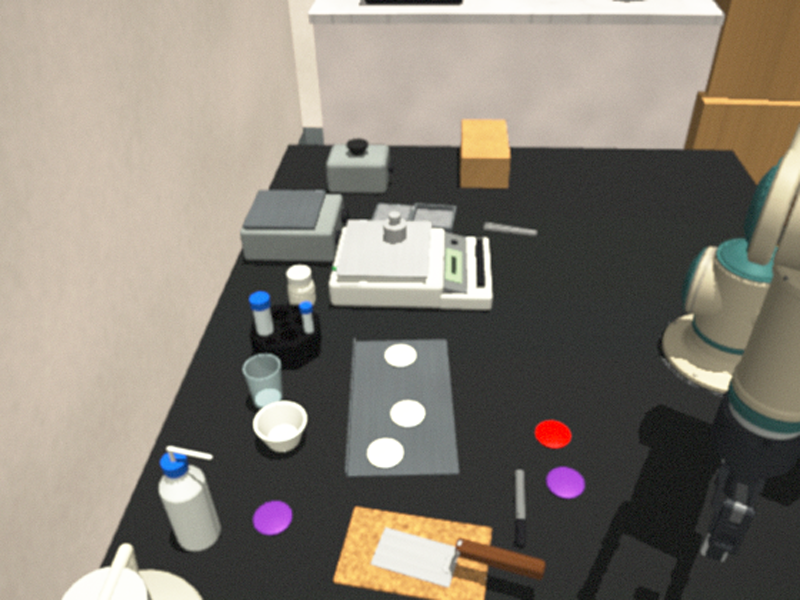

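The top picture (800x600 scale) shows the balance at (495,295) with the check weight on it at (514,267). To its right is the case, tray at (603,311) and lid at (601,266). The sheet is at (322,300), and the lifter is on its cork pad at (185,320).

There are six disc-shaped candidates:
- **White:** (265,294), (306,307) and (373,295), all on the sheet. These fit the description.
- **Purple and red:** (211,227), (245,427) and (291,422). These are the decoys.

Next I'll measure.

```bash
python3 - <<'E'
from h import *
im,d=load("a","top")
X=cloud("top",d)
s=560/800
def box(x0,y0,x1,y1): 
    return np.s_[int(y0*s):int(y1*s),int(x0*s):int(x1*s)]
print("bench z",np.nanmedian(X[box(420,420,440,480)][...,2]), X[int(450*s),int(430*s)])
hsv=cv2.cvtColor(im,cv2.COLOR_RGB2HSV)
# discs
b=box(245,250,402,350)
m=((hsv[...,2]>200)&(hsv[...,1]<60)).astype(np.uint8); mm=np.zeros_like(m); mm[b]=m[b]
n,l,st,c=cv2.connectedComponentsWithStats(mm)
for i in range(1,n):
    if st[i,4]>50:
        P=X[l==i]; print("disc",c[i]/s,st[i,4],np.nanmean(P,0),np.nanmin(P,0),np.nanmax(P,0))
# pan: z ~0.08
def rect(mask,name):
    P=X[mask]; P=P[~np.isnan(P[:,0])]
    r=cv2.minAreaRect((P[:,:2]*1000).astype(np.float32)); print(name,len(P),"z",np.median(P[:,2]),r)
B=np.zeros(d.shape,bool);B[box(430,205,560,320)]=1
rect(B&(abs(X[...,2]-.08)<.004),"pan")
B[:]=0;B[box(500,245,530,290)]=1
for lo,hi in((.105,.120),(.128,.145)):
    P=X[B&(X[...,2]>lo)&(X[...,2]<hi)];print("weight",lo,len(P),P.mean(0),P.min(0),P.max(0))
B[:]=0;B[box(445,345,555,375)]=1
rect(B&(hsv[...,2]<60)&(X[...,2]>.04),"bar")
B[:]=0;B[box(570,235,640,345)]=1
rect(B&(X[...,2]>.002),"case+lid")
rect(B&(X[...,2]>.013)&(X[...,2]<.02),"rim")
rect(B&(X[...,2]>.002)&(X[...,2]<.0065),"floor")
B[:]=0;B[box(240,245,405,355)]=1
rect(B&(X[...,2]>.0015),"sheet")
rect(B&(X[...,2]>.0105),"sheetlip")
B[:]=0;B[box(140,265,225,405)]=1
cork=B&(hsv[...,0]<25)&(hsv[...,1]>90)&(X[...,2]<.02)
rect(cork&(X[...,2]>.003),"cork")
rect(B&(hsv[...,1]<50)&(hsv[...,2]>100)&(X[...,2]<.02),"blade")
rect(B&(X[...,2]>.04),"handle")
E
python3 - <<'E'
import cv2
im=cv2.imread('pics/a_top.png')
a=cv2.resize(im[240:420,130:420],(800,497)); cv2.imwrite('pics/a_c1.png',a)
a=cv2.resize(im[200:440,430:660],(575,600)); cv2.imwrite('pics/a_c2.png',a)
E
```

```text
bench z -0.0005092779964120763 [ 0.26835484 -0.06849926  0.0073184 ]
disc [265.35714286 293.62836439] 276 [0.59630189 0.26645839 0.00908177] [ 0.570093    0.23968132 -0.00194345] [0.62501758 0.29556038 0.01788406]
disc [372.83658787 294.90750257] 278 [0.58780471 0.04038884 0.00979968] [ 0.56176744  0.01336109 -0.0019527 ] [0.61603142 0.06774945 0.01817367]
disc [305.31490015 306.68714798] 279 [0.56623398 0.18165763 0.00968773] [ 0.53801645  0.15415048 -0.00284936] [0.59332661 0.20996613 0.01707735]
pan 3631 z 0.07970814386450827 ((650.177001953125, -226.78189086914062), (209.65499877929688, 240.5150909423828), 0.45556873083114624)
weight 0.105 155 [ 0.61191024 -0.23774982  0.11371244] [ 0.59236831 -0.26121674  0.10557492] [ 0.63812577 -0.2180275   0.11977538]
weight 0.128 67 [ 0.61520464 -0.24060771  0.13503373] [ 0.60418939 -0.25300333  0.12921388] [ 0.62695268 -0.22921137  0.14022359]
bar 157 z 0.05192490233445187 ((439.5221862792969, -206.35934448242188), (15.772943496704102, 155.96768188476562), 0.5742254853248596)
case+lid 2175 z 0.00760919511554889 ((594.0906372070312, -454.175
[... 309 characters left out ...]
273438), 85.21366119384766)
sheet 4955 z 0.003957048713052138 ((586.2327880859375, 152.36428833007812), (349.3921813964844, 234.37989807128906), 88.50188446044922)
sheetlip 414 z 0.012065771210144786 ((607.2726440429688, 148.7582244873047), (119.75340270996094, 304.2416687011719), 5.342865943908691)
cork 1375 z 0.005682782105344038 ((526.9557495117188, 439.900146484375), (122.8157958984375, 230.5251007080078), 83.04447937011719)
blade 720 z 0.007327279342852633 ((485.5572814941406, 427.99737548828125), (230.75477600097656, 100.81396484375), 15.946104049682617)
handle 342 z 0.0668492759162318 ((430.7492980957031, 471.14495849609375), (21.30291748046875, 115.50627899169922), 74.34122467041016)
```

View pics/a_c1.png

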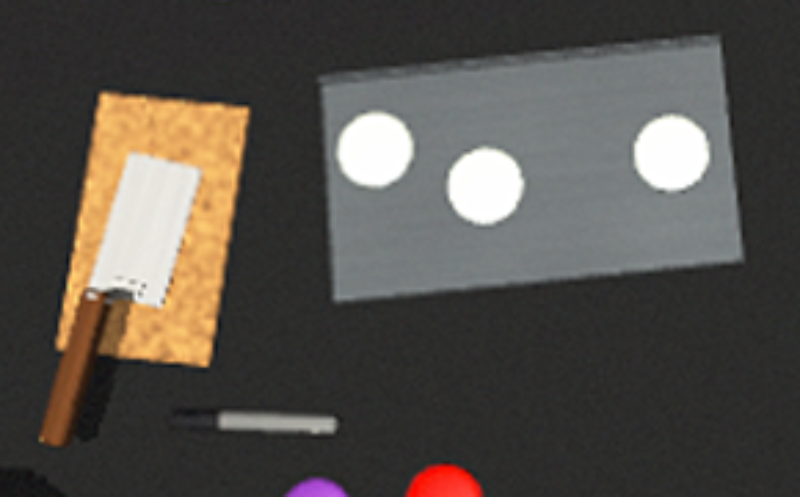

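View pics/a_c2.png

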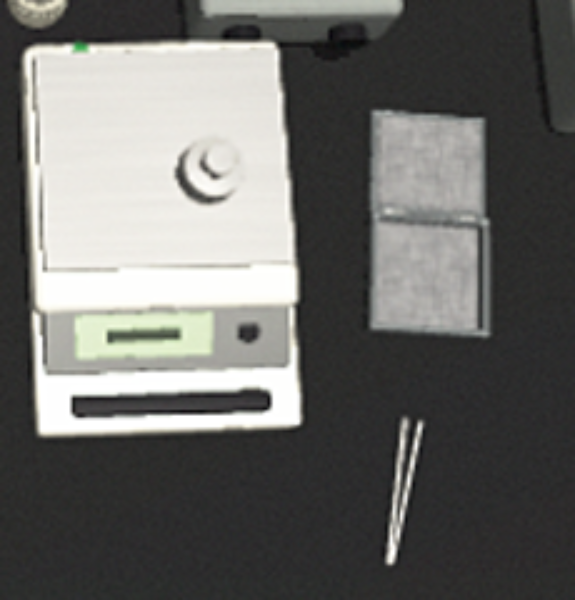

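```bash
cat >> h.py <<'E'
def at(n,uv,z):
    "uv in native pixels -> world point on plane z"
    p=manip.camera_params(n);K=np.array(p['intrinsics']);D=np.array(p['dist_coeffs']);R=np.array(p['R']);t=np.array(p['t'])
    q=cv2.undistortPoints(np.array(uv,float).reshape(-1,1,2),K,D).reshape(-1,2)
    C=-R.T@t; r=np.c_[q,np.ones(len(q))]@R
    z=np.broadcast_to(z,len(q))
    return C+r*((z-C[2])/r[:,2])[:,None]
E
python3 - <<'E'
from h import *
f=560/800
c1=lambda L:[((130+u*290/800+.5)*f-.5,(240+v*180/497+.5)*f-.5) for u,v in L]
c2=lambda L:[((430+u*230/575+.5)*f-.5,(200+v*240/600+.5)*f-.5) for u,v in L]
np.set_printoptions(precision=4,suppress=True)
def sh(n,P):
    print(n);print(P[:,:2]);print(' sides',np.linalg.norm(np.roll(P,-1,0)-P,axis=1),'mid',P.mean(0)[:2], 'dir0',np.degrees(np.arctan2(*(P[1]-P[0])[[1,0]])))
sh("sheet near L, near R, farR,farL",at("top",c1([(334,300),(743,262),(720,36),(320,76)]),[.003,.003,.012,.012]))
sh("cork nL,nR,fR,fL",at("top",c1([(57,349),(210,367),(249,107),(99,93)]),.006))
sh("blade nL,nR,fR,fL",at("top",c1([(88,297),(163,305),(201,170),(130,153)]),.0076))
sh("handle",at("top",c1([(39,442),(65,446),(106,291),(84,291)]),.069))
sh("pan nL nR fR fL",at("top",c2([(43,268),(281,264),(262,46),(34,57)]),.08))
sh("bar",at("top",c2([(73,417),(271,409),(270,389),(73,397)]),.053))
sh("tray nL nR fR fL",at("top",c2([(370,330),(489,335),(489,219),(370,211)]),.016))
sh("case outer lid far",at("top",c2([(370,330),(489,335),(485,118),(371,110)]),[.016,.016,.01,.01]))
sh("discs",at("top",c1([(375,149),(485,186),(672,152)]),.011))
print("weight knob",at("top",c2([(218,159)]),.136))
E
```

```text
sheet near L, near R, farR,farL
[[ 0.4818  0.2963]
 [ 0.5037 -0.0125]
 [ 0.6773  0.0009]
 [ 0.6537  0.3089]]
 sides [0.3095 0.1744 0.309  0.1725] mid [0.5791 0.1484] dir0 -85.95558699971059
cork nL,nR,fR,fL
[[0.4482 0.5081]
 [0.4328 0.3889]
 [0.6321 0.3653]
 [0.6465 0.485 ]]
 sides [0.1201 0.2007 0.1205 0.1997] mid [0.5399 0.4368] dir0 -97.33054825242985
blade nL,nR,fR,fL
[[0.4871 0.4849]
 [0.48   0.4262]
 [0.5832 0.4006]
 [0.5979 0.4572]]
 sides [0.0592 0.1063 0.0584 0.1142] mid [0.5371 0.4422] dir0 -96.90783525394056
handle
[[0.3762 0.4921]
 [0.3732 0.4727]
 [0.4835 0.4472]
 [0.4838 0.4635]]
 sides [0.0196 0.1132 0.0164 0.1113] mid [0.4292 0.4689] dir0 -98.80676483963015
pan nL nR fR fL
[[ 0.5455 -0.1072]
 [ 0.544  -0.2957]
 [ 0.7247 -0.2936]
 [ 0.719  -0.1071]]
 sides [0.1885 0.1807 0.1865 0.1736] mid [ 0.6333 -0.2009] dir0 -90.43844958025339
bar
[[ 0.4304 -0.1286]
 [ 0.4323 -0.2864]
 [ 0.4482 -0.2866]
 [ 0.4462 -0.1293]]
 sides [0.1578 0.0159 0.1574 0.0158] mid [ 0.4392 -0.2077] dir0 -89.30766507028098
tray nL nR fR fL
[[ 0.4982 -0.3827]
 [ 0.4912 -0.4837]
 [ 0.5899 -0.4935]
 [ 0.5992 -0.3911]]
 sides [0.1012 0.0992 0.1028 0.1013] mid [ 0.5446 -0.4378] dir0 -93.99581474851273
case outer lid far
[[ 0.4982 -0.3827]
 [ 0.4912 -0.4837]
 [ 0.6803 -0.5016]
 [ 0.6892 -0.4017]]
 sides [0.1012 0.1901 0.1003 0.192 ] mid [ 0.5897 -0.4424] dir0 -93.99581474851273
discs
[[0.5955 0.2653]
 [0.5649 0.1809]
 [0.5877 0.0392]]
 sides [0.0897 0.1436 0.2262] mid [0.5827 0.1618] dir0 -109.95481208370379
weight knob [[ 0.6161 -0.239   0.136 ]]
```

```bash
cat >> h.py <<'E'
from scipy.spatial.transform import Rotation as Rn
def go(target=None,yaw=None):
    """print shift in tool axes to world TCP target; yaw=desired direction (deg) of blade x; tool y ~ perpendicular to it"""
    s=manip.get_state();w,x,y,z=s['ee_rot'];R=Rn.from_quat([x,y,z,w]).as_matrix();p=np.array(s['position'])
    a=np.degrees(np.arctan2(R[1,1],R[0,1]))
    print("t",round(float(s['clock']),2),"pos",np.round(p,4),"toolY az %.2f zaz %.2f tilt %.2f"%(a,np.degrees(np.arctan2(R[1,2],R[0,2])),np.degrees(np.arccos(-R[2,0]))),"F",np.round(s['contact_force'],2),"w",np.round(s['width'],4),"q",np.round(s['qpos'],2))
    if target is not None:
        sh=R.T@(np.array(target)-p);print("shift mm",np.round(sh*1000,1),"norm",round(1000*np.linalg.norm(sh)))
    if yaw is not None:
        d=(yaw+90-a+90)%180-90   # world ccw change
        print("turn about tool x: %.2f (tool x down => minus ccw)"%(-d))
E
python3 -c "
from h import *
go((.616,-.239,.22),0)"
```

```text
t 0.1 pos [0.2215 0.5301 0.2305] toolY az 67.32 zaz -22.68 tilt 0.09 F [-0.11 -0.29 -0.2 ] w 0.0855 q [ 1.05  0.28  1.51  0.    1.36 -0.12]
shift mm [  11.3 -557.5  660.6] norm 864
turn about tool x: -22.68 (tool x down => minus ccw)
```

Request:
play_rows:
  plan:
    - [[0, 0.005, -0.28, 0.33, -11], [0, 0.005, -0.28, 0.33, -11], [0, 0.005, -0.28, 0.33, -11], [0, 0.01, -0.557, 0.66, -22.7], [0, 0.01, -0.557, 0.66, -22.7], [0, 0.01, -0.557, 0.66, -22.7], [0, 0.01, -0.557, 0.66, -22.7], [0, 0.01, -0.557, 0.66, -22.7], [0, 0.01, -0.557, 0.66, -22.7], [0, 0.01, -0.557, 0.66, -22.7], [0, 0.01, -0.557, 0.66, -22.7], [0, 0.01, -0.557, 0.66, -22.7]]

```text
clock: 1.3
position: [0.4921, 0.0014, 0.2242]
ee_rot: [0.707, -0.0, 0.707, -0.0]
contact_force: [0.6, 0.5, 0.5]
width: 0.0856
```

```bash
python3 -c "
from h import *
go((.616,-.239,.18),0)"
```

```text
t 1.3 pos [0.4921 0.0014 0.2242] toolY az 90.00 zaz -0.00 tilt 0.09 F [0.59 0.5  0.54] w 0.0856 q [-0.14  0.16  1.68 -0.    1.3  -1.71]
shift mm [  44.3 -240.3  123.9] norm 274
turn about tool x: -0.00 (tool x down => minus ccw)
```

Request:
play_rows:
  plan:
    - [[0, 0.04, -0.24, 0.124, 0], [0, 0.04, -0.24, 0.124, 0], [0, 0.04, -0.24, 0.124, 0], [0, 0.04, -0.24, 0.124, 0], [0, 0.04, -0.24, 0.124, 0], [0, 0.04, -0.24, 0.124, 0], [0, 0.04, -0.24, 0.124, 0], [0, 0.07, -0.24, 0.124, 0], [0, 0.09, -0.24, 0.124, 0], [0, 0.106, -0.24, 0.124, 0], [0, 0.106, -0.24, 0.124, 0]]

```text
clock: 2.4
position: [0.6136, -0.2366, 0.1157]
ee_rot: [0.705, 0.001, 0.71, 0.001]
contact_force: [-0.5, -0.1, 0.2]
width: 0.0853
```

```bash
python3 -c "
from h import *
go((.616,-.239,.117),0)
grab('b')
im=cv2.imread('pics/b_side.png');cv2.imwrite('pics/b_c.png',cv2.resize(im[150:330,310:530],(800,655))[:600])"
```

```text
t 2.4 pos [ 0.6136 -0.2366  0.1157] toolY az 90.03 zaz 0.03 tilt 0.42 F [-0.49 -0.08  0.18] w 0.0853 q [-0.47  0.48  1.48 -0.    1.19 -2.04]
shift mm [-1.4 -2.4  2.4] norm 4
turn about tool x: 0.03 (tool x down => minus ccw)
```

View pics/b_c.png

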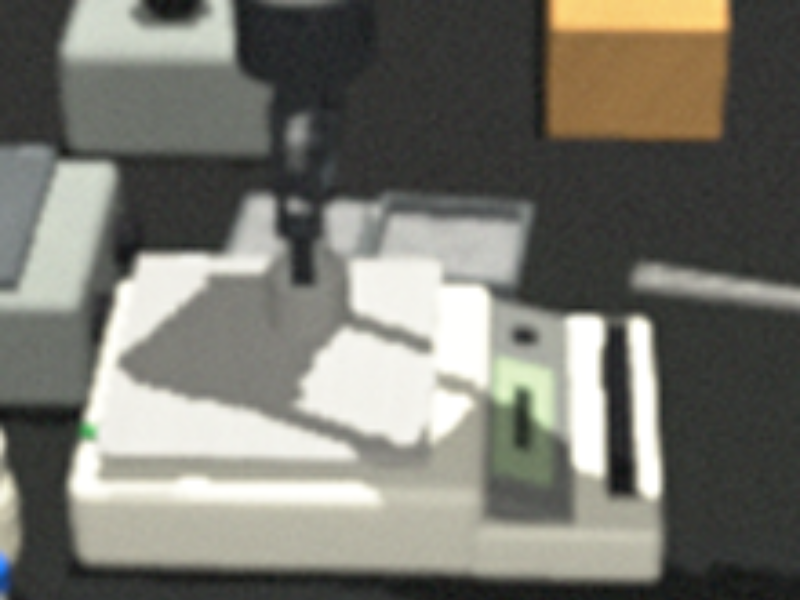

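Request:
play_rows:
  grip_force: 50
  plan:
    - [[0, -0.003, -0.002, 0.002, 0], [0.5, -0.003, -0.002, 0.002, 0], [0.9, -0.003, -0.002, 0.002, 0], [1, -0.003, -0.002, 0.002, 0], [1, -0.003, -0.002, 0.002, 0], [1, -0.003, -0.002, 0.002, 0], [1, -0.003, -0.002, 0.002, 0], [1, -0.003, -0.002, 0.002, 0], [1, -0.003, -0.002, 0.002, 0], [1, -0.02, -0.002, 0.002, 0], [1, -0.03, -0.002, 0.002, 0], [1, -0.04, -0.002, 0.002, 0]]

```text
clock: 3.7
position: [0.6173, -0.2393, 0.1578]
ee_rot: [0.706, 0.0, 0.708, 0.001]
contact_force: [-0.1, 0.1, -5.6]
width: 0.0217
```

```bash
python3 -c "
from h import *
go((.5446,-.4378,.11),0)"
```

```text
t 3.7 pos [ 0.6173 -0.2393  0.1578] toolY az 90.03 zaz 0.03 tilt 0.21 F [-0.12  0.11 -5.6 ] w 0.0217 q [-0.47  0.45  1.42 -0.    1.28 -2.05]
shift mm [  47.9 -198.6  -72.6] norm 217
turn about tool x: 0.03 (tool x down => minus ccw)
```

Request:
play_rows:
  plan:
    - [[1, -0.01, -0.04, -0.015, 0], [1, -0.01, -0.08, -0.03, 0], [1, -0.01, -0.12, -0.045, 0], [1, -0.01, -0.16, -0.06, 0], [1, 0, -0.199, -0.073, 0], [1, 0.02, -0.199, -0.073, 0], [1, 0.04, -0.199, -0.073, 0], [1, 0.06, -0.199, -0.073, 0], [1, 0.08, -0.199, -0.073, 0], [1, 0.1, -0.199, -0.073, 0], [1, 0.108, -0.199, -0.073, 0], [1, 0.112, -0.199, -0.073, 0]]

```text
clock: 4.9
position: [0.5429, -0.4373, 0.0458]
ee_rot: [0.705, 0.001, 0.709, 0.002]
contact_force: [-6.1, 3.6, 10.6]
width: 0.0216
```

```bash
python3 -c "
from h import *
go((.5446,-.4378,.043),0)"
```

```text
t 4.9 pos [ 0.5429 -0.4373  0.0458] toolY az 90.05 zaz 0.05 tilt 0.42 F [-6.15  3.56 10.59] w 0.0216 q [-0.78  0.59  1.46 -0.    1.09 -2.35]
shift mm [ 2.8 -0.6  1.7] norm 3
turn about tool x: 0.05 (tool x down => minus ccw)
```

```bash
python3 -c "
from h import *
grab('c')
im=cv2.imread('pics/c_side.png');a=cv2.resize(im[130:280,350:550],(500,375))
b=cv2.imread('pics/c_top.png');b=cv2.resize(b[230:380,540:690],(375,375));cv2.imwrite('pics/c_c.png',np.hstack([a[:,:420],b]))"
```

```text
(no output)
```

View pics/c_c.png

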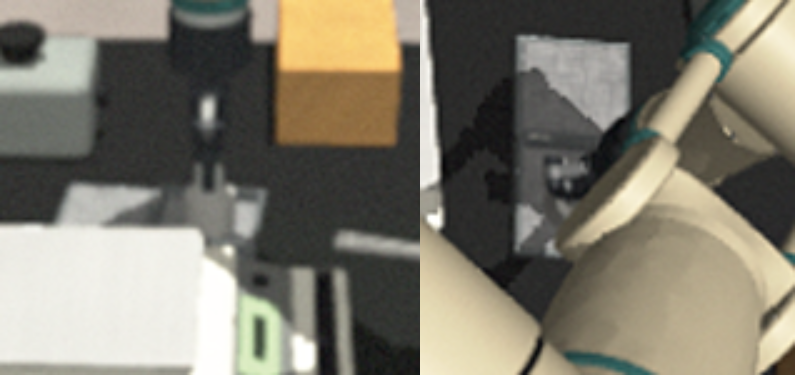

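Request:
play_rows:
  plan:
    - [[1, -0.001, 0, 0, 0], [0.6, -0.001, 0, 0, 0], [0.3, -0.001, 0, 0, 0], [0, -0.001, 0, 0, 0], [0, -0.001, 0, 0, 0], [0, -0.001, 0, 0, 0], [0, -0.03, 0, 0, 0], [0, -0.07, 0, 0, 0], [0, -0.11, 0, 0, 0], [0, -0.11, 0.05, -0.05, 0], [0, -0.11, 0.1, -0.1, 0], [0, -0.11, 0.1, -0.1, 0]]

```text
clock: 6.2
position: [0.4428, -0.3366, 0.1572]
ee_rot: [0.706, 0.0, 0.708, 0.001]
contact_force: [-0.1, 0.2, 0.4]
width: 0.0854
```

```bash
python3 -c "
from h import *
go((.4392,-.2077,.10),0)
grab('d')
im=cv2.imread('pics/d_side.png');a=cv2.resize(im[130:280,350:550],(500,375))
b=cv2.imread('pics/d_top.png');b=cv2.resize(b[230:380,540:690],(375,375));cv2.imwrite('pics/d_c.png',np.hstack([a[:,:420],b]))"
```

```text
t 6.2 pos [ 0.4428 -0.3366  0.1572] toolY az 90.03 zaz 0.03 tilt 0.20 F [-0.09  0.16  0.45] w 0.0854 q [-0.77  0.3   1.66 -0.    1.18 -2.34]
shift mm [ 57.3 128.8  -3.3] norm 141
turn about tool x: 0.03 (tool x down => minus ccw)
```

View pics/d_c.png

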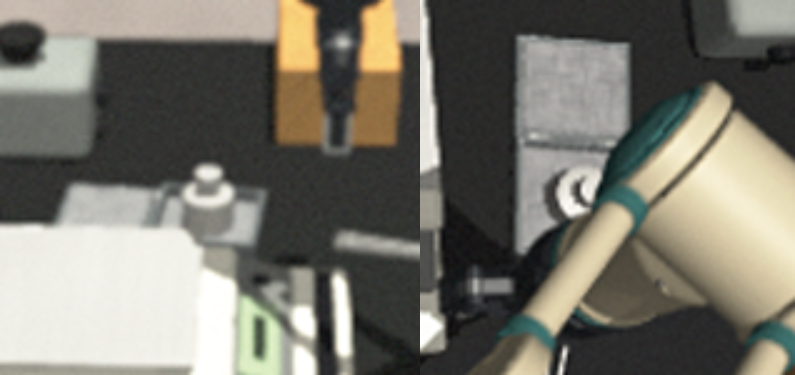

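Request:
play_rows:
  plan:
    - [[0.5, 0, 0.04, 0, 0], [1, 0, 0.08, -0.003, 0], [1, 0, 0.12, -0.003, 0], [1, 0.03, 0.129, -0.003, 0], [1, 0.07, 0.129, -0.003, 0], [1, 0.09, 0.129, -0.003, 0], [1, 0.096, 0.129, -0.003, 0], [1, 0.096, 0.129, -0.003, 0]]

```text
clock: 7.1
position: [0.4356, -0.2034, 0.0609]
ee_rot: [0.704, 0.002, 0.71, 0.003]
contact_force: [-0.0, 0.6, 0.1]
width: -0.0001
```

```bash
python3 -c "
from h import *
go((.4392,-.2077,.0475),0)"
```

```text
t 7.1 pos [ 0.4356 -0.2034  0.0609] toolY az 90.06 zaz 0.06 tilt 0.65 F [-0.01  0.58  0.05] w -0.0001 q [-0.58  0.31  1.94  0.    0.9  -2.15]
shift mm [13.4 -4.4  3.7] norm 15
turn about tool x: 0.06 (tool x down => minus ccw)
```

Request:
play_rows:
  plan:
    - [[1, 0.002, -0.0045, 0.0035, 0], [1, 0.005, -0.0045, 0.0035, 0], [1, 0.008, -0.0045, 0.0035, 0], [1, 0.01, -0.0045, 0.0035, 0], [1, 0.012, -0.0045, 0.0035, 0], [1, 0.0135, -0.0045, 0.0035, 0], [1, 0.0145, -0.0045, 0.0035, 0], [1, 0.0145, -0.0045, 0.0035, 0], [1, 0.0145, -0.0045, 0.0035, 0]]

```text
clock: 8.0
position: [0.4397, -0.2084, 0.0479]
ee_rot: [0.704, 0.001, 0.71, 0.002]
contact_force: [-1.2, 0.1, 12.1]
width: -0.0001
```

```bash
python3 -c "
from h import *
go((.4392,-.2077,.0475),0)
grab('e')
b=cv2.imread('pics/e_side.png');b=cv2.resize(b[220:320,320:520],(800,400));cv2.imwrite('pics/e_c.png',b)"
```

```text
t 8.0 pos [ 0.4397 -0.2084  0.0479] toolY az 90.08 zaz 0.08 tilt 0.51 F [-1.18  0.12 12.1 ] w -0.0001 q [-0.59  0.33  1.95  0.    0.87 -2.16]
shift mm [ 0.4  0.7 -0.5] norm 1
turn about tool x: 0.08 (tool x down => minus ccw)
```

View pics/e_c.png

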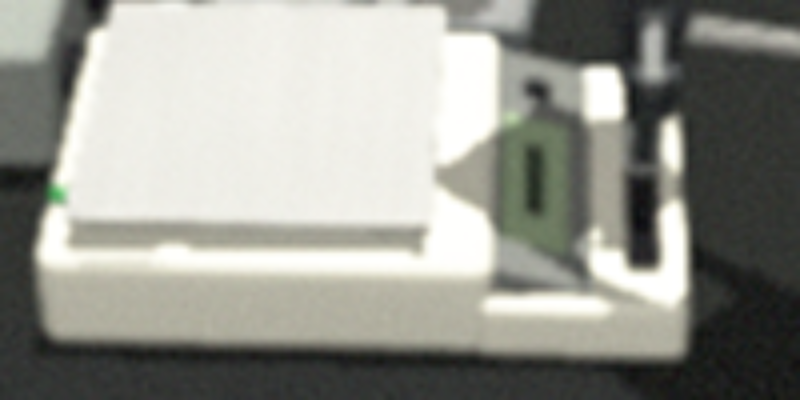

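Request:
play_rows:
  plan:
    - [[1, 0, 0, 0, 0], [1, 0, 0, 0, 0], [1, 0, 0, 0, 0], [1, -0.03, 0, 0, 0], [0.5, -0.08, 0, 0, 3], [0, -0.13, 0.03, 0, 6], [0, -0.15, 0.08, 0, 9], [0, -0.15, 0.13, 0, 14], [0, -0.15, 0.18, 0, 14], [0, -0.15, 0.23, 0, 14], [0, -0.15, 0.28, 0, 14], [0, -0.15, 0.33, 0, 14]]

```text
clock: 9.3
position: [0.4394, 0.1131, 0.1989]
ee_rot: [0.699, 0.087, 0.705, -0.084]
contact_force: [1.3, -1.0, 0.2]
width: 0.0855
```

```bash
python3 -c "
from h import *
go((.4595,.4616,.12),-14)
grab('f')
b=cv2.imread('pics/f_top.png');b=cv2.resize(b[240:420,130:420],(800,497));cv2.imwrite('pics/f_c.png',b)"
```

```text
t 9.3 pos [0.4394 0.1131 0.1989] toolY az 76.06 zaz -13.93 tilt 0.57 F [ 1.35 -1.03  0.21] w 0.0855 q [ 0.09  0.12  1.8   0.01  1.24 -1.24]
shift mm [ 80.5 342.8 -63.6] norm 358
turn about tool x: 0.06 (tool x down => minus ccw)
```

View pics/f_c.png

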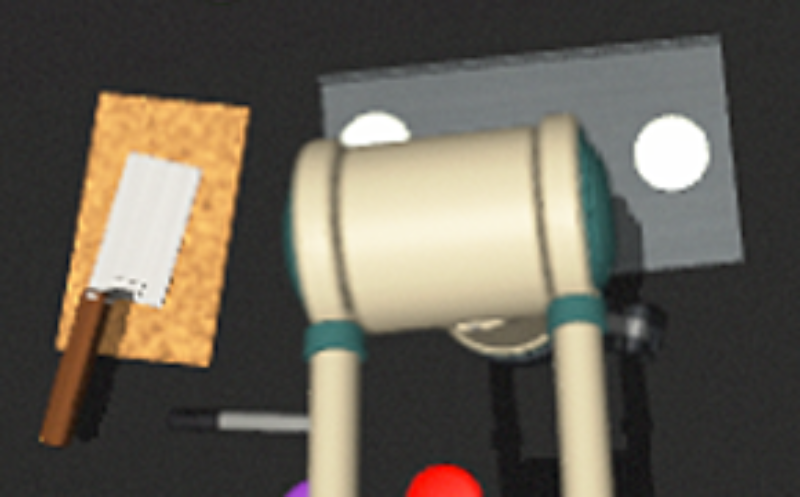

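View pics/f_side.png

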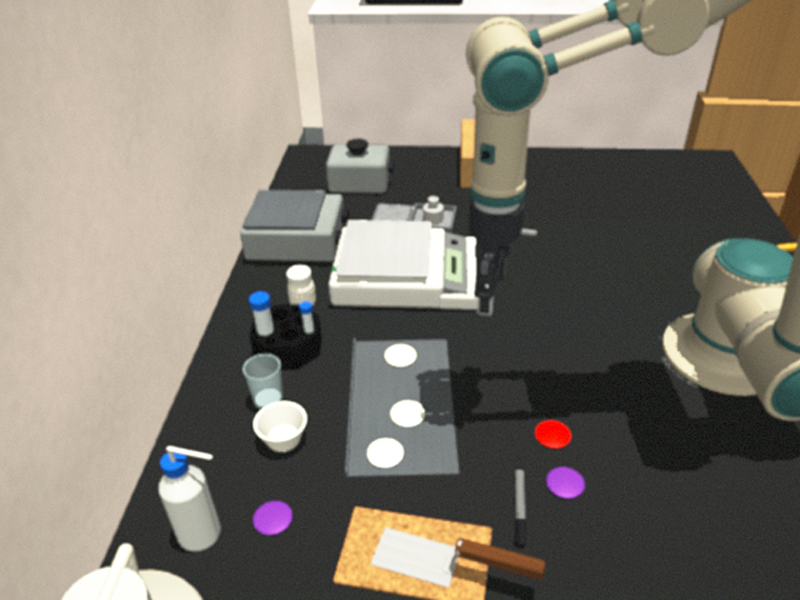

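Request:
play_rows:
  plan:
    - [[0, 0, 0.05, -0.01, 0], [0, 0, 0.1, -0.02, 0], [0, 0, 0.15, -0.03, 0], [0, 0, 0.2, -0.04, 0], [0, 0, 0.25, -0.05, 0], [0, 0.02, 0.3, -0.06, 0], [0, 0.05, 0.343, -0.064, 0], [0, 0.08, 0.343, -0.064, 0], [0, 0.08, 0.343, -0.064, 0]]

```text
clock: 10.3
position: [0.4529, 0.4649, 0.1146]
ee_rot: [0.696, 0.082, 0.709, -0.083]
contact_force: [-0.5, -1.2, -1.2]
width: 0.0852
```

```bash
python3 -c "
from h import *
go((.4595,.4616,.039),-14)
grab('g')
b=cv2.imread('pics/g_top.png');b=cv2.resize(b[240:420,130:420],(800,497));cv2.imwrite('pics/g_c.png',b)
print(proj('side',[(.4595,.4616,.069),(.5371,.4422,.008)])/.7)"
```

```text
t 10.3 pos [0.4529 0.4649 0.1146] toolY az 76.63 zaz -13.37 tilt 1.08 F [-0.46 -1.2  -1.2 ] w 0.0852 q [ 0.68  0.47  1.5   0.01  1.19 -0.66]
shift mm [75.4 -1.4  8.5] norm 76
turn about tool x: 0.63 (tool x down => minus ccw)
[[475.71967667 545.19735174]
 [416.25702069 554.96006488]]
```

View pics/g_side.png

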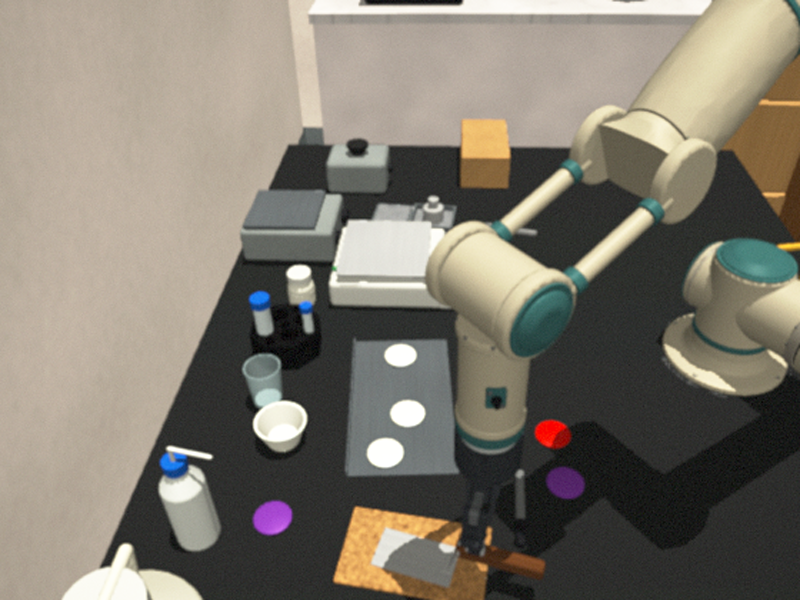

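```bash
cat >> h.py <<'E'
def tilt():
    s=manip.get_state();w,x,y,z=s['ee_rot'];R=Rn.from_quat([x,y,z,w]).as_matrix()
    print("tilt: pitch(blade-x rise, + nose up) %.2f  roll(toolY rise) %.2f"%(np.degrees(np.arcsin(R[2,2])),np.degrees(np.arcsin(R[2,1]))))
E
python3 -c "
from h import *
tilt()"
```

```text
tilt: pitch(blade-x rise, + nose up) -0.74  roll(toolY rise) 0.12
```

Request:
play_rows:
  plan:
    - [[0, 0.04, -0.001, 0.008, 0.6], [0, 0.04, -0.001, 0.008, 0.6], [0, 0.04, -0.001, 0.008, 0.6], [0, 0.04, -0.001, 0.008, 0.6]]

```text
clock: 10.8
position: [0.4638, 0.4621, 0.0826]
ee_rot: [0.698, 0.089, 0.705, -0.085]
contact_force: [-0.8, -0.7, 1.3]
width: 0.0856
```

```bash
python3 -c "
from h import *
tilt();go((.4595,.4616,.039),-14)"
```

```text
tilt: pitch(blade-x rise, + nose up) -0.62  roll(toolY rise) 0.28
t 10.8 pos [0.4638 0.4621 0.0826] toolY az 75.87 zaz -14.12 tilt 0.68 F [-0.79 -0.71  1.29] w 0.0856 q [ 0.67  0.5   1.53  0.01  1.11 -0.66]
shift mm [43.6 -1.8 -3.5] norm 44
turn about tool x: -0.13 (tool x down => minus ccw)
```

Request:
play_rows:
  grip_force: 90
  plan:
    - [[0, 0.02, -0.002, -0.0035, 0], [0, 0.035, -0.002, -0.0035, 0], [0, 0.042, -0.002, -0.0035, 0], [0, 0.043, -0.002, -0.0035, 0], [0.5, 0.043, -0.002, -0.0035, 0], [0.9, 0.043, -0.002, -0.0035, 0], [1, 0.043, -0.002, -0.0035, 0], [1, 0.043, -0.002, -0.0035, 0], [1, 0.043, -0.002, -0.0035, 0], [1, 0.043, -0.002, -0.0035, 0], [1, 0.043, -0.002, -0.0035, 0]]

```text
clock: 11.9
position: [0.4598, 0.4617, 0.0402]
ee_rot: [0.698, 0.089, 0.705, -0.084]
contact_force: [-0.2, -0.4, 5.0]
width: 0.0183
```

```bash
python3 -c "
from h import *
tilt();go((.4595,.4616,.039),-14)
s=manip.get_state();print(s['contact_force'],s['moment'])"
```

```text
tilt: pitch(blade-x rise, + nose up) -0.58  roll(toolY rise) 0.34
t 11.9 pos [0.4598 0.4617 0.0402] toolY az 75.87 zaz -14.12 tilt 0.67 F [-0.2  -0.37  5.01] w 0.0183 q [ 0.67  0.54  1.59  0.01  1.02 -0.66]
shift mm [ 1.2 -0.2 -0.3] norm 1
turn about tool x: -0.13 (tool x down => minus ccw)
[-0.20171717 -0.3694782   5.01324437] [-0.12342039  0.00368477 -0.06159524]
```

Request:
play_rows:
  plan:
    - [[1, -0.01, 0, 0, 0], [1, -0.025, 0, 0, 0], [1, -0.045, 0, 0, 0], [1, -0.065, 0, 0, 0], [1, -0.08, 0, 0, 0], [1, -0.08, 0, 0, 0], [1, -0.08, 0, 0, 0], [1, -0.08, 0, 0, 0]]

```text
clock: 12.7
position: [0.4597, 0.4604, 0.1189]
ee_rot: [0.698, 0.089, 0.706, -0.085]
contact_force: [-0.2, -0.4, -3.2]
width: 0.0187
```

```bash
python3 -c "
from h import *
tilt();go((.4595,.4616,.12),4.2)
grab('i')
b=cv2.imread('pics/i_side.png');b=cv2.resize(b[400:600,300:600],(800,533));cv2.imwrite('pics/i_c.png',b)"
```

```text
tilt: pitch(blade-x rise, + nose up) -0.68  roll(toolY rise) 0.21
t 12.7 pos [0.4597 0.4604 0.1189] toolY az 75.87 zaz -14.12 tilt 0.71 F [-0.15 -0.38 -3.21] w 0.0187 q [ 0.67  0.46  1.5   0.01  1.18 -0.66]
shift mm [-1.1  1.1 -0.5] norm 2
turn about tool x: -18.33 (tool x down => minus ccw)
```

View pics/i_c.png

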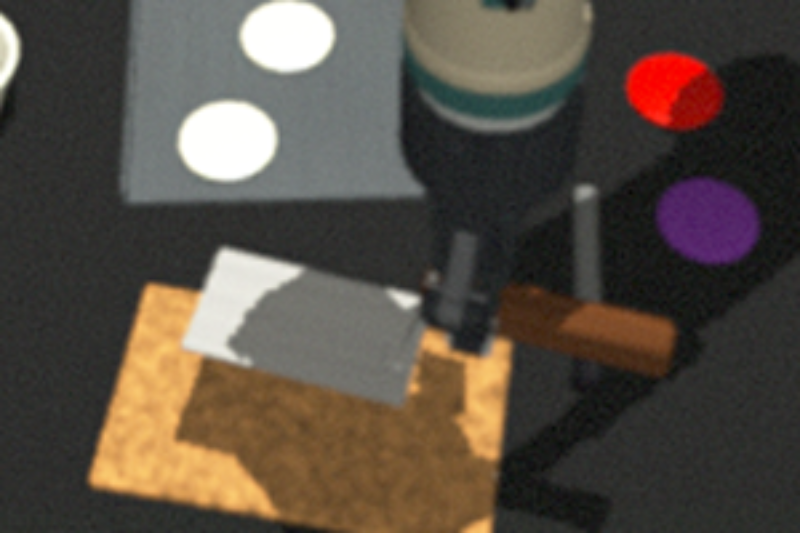

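```bash
cat >> h.py <<'E'
TH=np.radians(4.2);U=np.array([np.cos(TH),np.sin(TH)]);V=np.array([-U[1],U[0]]);S0=np.array([.5875,.1489])
def s2w(a,b): return S0+a*U+b*V
def w2s(p): q=np.array(p[:2])-S0; return np.array([q@U,q@V])
E
python3 -c "
from h import *
for c in ((.5955,.2653),(.5649,.1809),(.5877,.0392)): print(w2s(c))
t=s2w(w2s((.5955,.2653))[0]-.19,w2s((.5955,.2653))[1]);print(t)
tilt();go((*t,.10),4.2)
# blade plane from side depth in i
im,d=load('i','side');X=cloud('side',d)
y,x=np.mgrid[0:420,0:560]
def c(u,v): return ((300+u*300/800)*.7,(400+v*200/533)*.7)
poly=np.array([c(225,258),c(410,310),c(400,390),c(195,340)],np.int32)
m=np.zeros(d.shape,np.uint8);cv2.fillConvexPoly(m,poly,1)
P=X[m>0];P=P[~np.isnan(P[:,0])];A=np.c_[P[:,:2]-P[:,:2].mean(0),np.ones(len(P))]
k=np.linalg.lstsq(A,P[:,2],rcond=None)[0];print(P.mean(0),k,len(P))
a=np.radians(-14);print('slope along blade x (deg)',np.degrees(k[0]*np.cos(a)+k[1]*np.sin(a)),'across',np.degrees(-k[0]*np.sin(a)+k[1]*np.cos(a)))
"
```

```text
[0.01650344 0.1155015 ]
[-0.02019568  0.03356925]
[-0.00783477 -0.10942005]
[0.40601025 0.25138474]
tilt: pitch(blade-x rise, + nose up) -0.67  roll(toolY rise) 0.22
t 12.8 pos [0.4598 0.4605 0.1189] toolY az 75.87 zaz -14.12 tilt 0.71 F [ 0.81  0.71 -1.92] w 0.0187 q [ 0.67  0.46  1.5   0.01  1.18 -0.66]
shift mm [  18.1 -216.    -0.9] norm 217
turn about tool x: -18.33 (tool x down => minus ccw)
[0.53930441 0.44106178 0.08539692] [-0.00904228  0.00065281  0.08539692] 1231
slope along blade x (deg) -0.5117435591742197 across -0.08904396249942506
```

Request:
play_rows:
  plan:
    - [[1, 0, -0.02, 0, -2], [1, 0, -0.05, 0, -5], [1, 0, -0.08, 0, -8], [1, 0, -0.115, 0, -11], [1, 0, -0.15, 0, -14], [1, 0, -0.185, 0, -17], [1, 0, -0.21, 0, -18.3], [1, 0, -0.216, -0.001, -18.3], [1, 0, -0.216, -0.001, -18.3], [1, 0, -0.216, -0.001, -18.3], [1, 0, -0.216, -0.001, -18.3]]

```text
clock: 13.9
position: [0.4069, 0.2524, 0.118]
ee_rot: [0.703, -0.023, 0.71, 0.029]
contact_force: [-0.1, -0.5, -1.9]
width: 0.0184
```

```bash
python3 -c "
from h import *
tilt();go((.406,.2514,.0365),4.2)
grab('j')
b=cv2.imread('pics/j_top.png');b=cv2.resize(b[240:420,130:420],(800,497));cv2.imwrite('pics/j_c.png',b)"
```

```text
tilt: pitch(blade-x rise, + nose up) -0.53  roll(toolY rise) 0.45
t 13.9 pos [0.4069 0.2524 0.118 ] toolY az 94.21 zaz 4.21 tilt 0.70 F [-0.14 -0.54 -1.92] w 0.0184 q [ 0.4   0.23  1.88  0.01  1.04 -1.25]
shift mm [81.5 -1.6 -0.2] norm 82
turn about tool x: 0.01 (tool x down => minus ccw)
```

View pics/j_c.png

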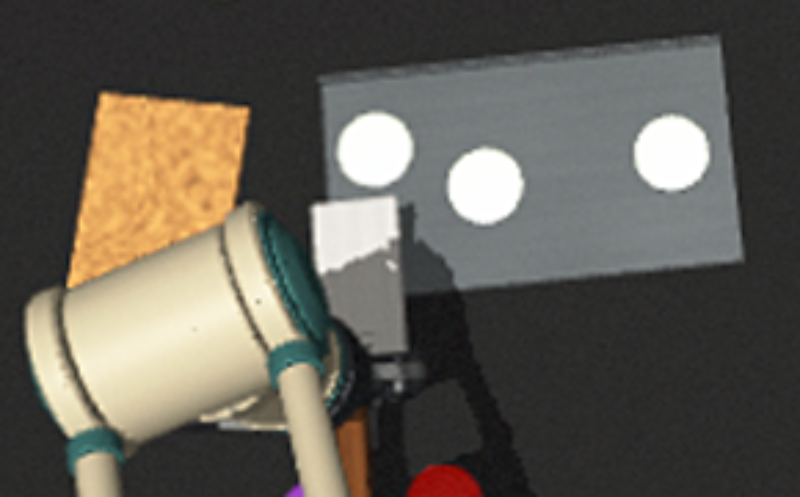

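View pics/j_side.png

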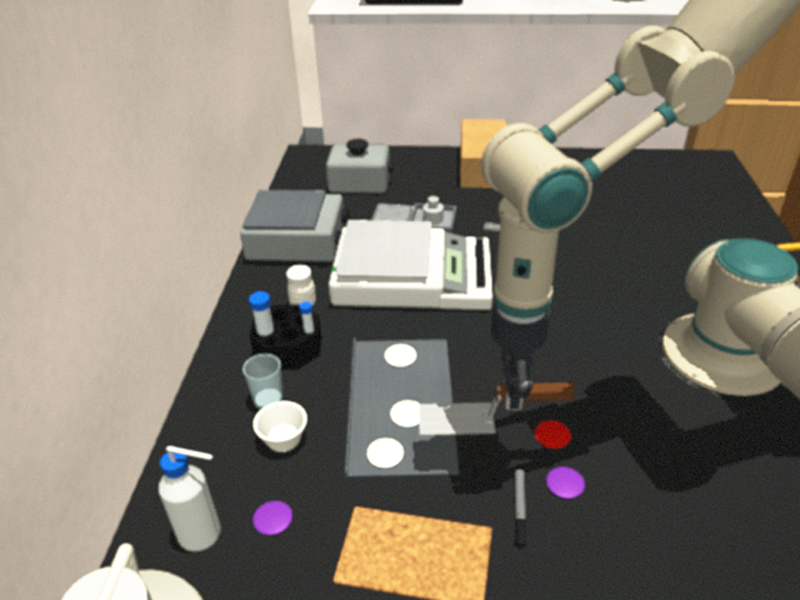

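```bash
python3 -c "
from h import *
f=.7
c1=lambda L:[((130+u*290/800+.5)*f-.5,(240+v*180/497+.5)*f-.5) for u,v in L]
P=at('top',c1([(312,205),(396,197)]),.084);print(P,P.mean(0)[:2]-np.array([.4069,.2524]), np.array([.135*U[0],.135*U[1]]))"
```

```text
[[0.54029805 0.29371239 0.084     ]
 [0.54467009 0.23341244 0.084     ]] [0.13558407 0.01116242] [0.13463745 0.00988716]
```

Request:
play_rows:
  plan:
    - [[1, 0.02, -0.0016, 0, 0], [1, 0.05, -0.0016, 0, 0], [1, 0.07, -0.0016, 0, 0], [1, 0.077, -0.0016, 0, 0], [1, 0.079, -0.0016, 0, 0], [1, 0.08, -0.0016, 0, 0], [1, 0.08, -0.0016, 0, 0], [1, 0.08, -0.0016, 0, 0]]

```text
clock: 14.8
position: [0.4066, 0.2515, 0.0388]
ee_rot: [0.704, -0.023, 0.709, 0.029]
contact_force: [0.4, 0.5, -1.1]
width: 0.0183
```

```bash
python3 -c "
from h import *
tilt();go((.406,.2514,.0365),4.2)"
```

```text
tilt: pitch(blade-x rise, + nose up) -0.44  roll(toolY rise) 0.47
t 14.8 pos [0.4066 0.2515 0.0388] toolY az 94.23 zaz 4.23 tilt 0.65 F [ 0.45  0.55 -1.13] w 0.0183 q [ 0.4   0.33  1.98  0.01  0.83 -1.25]
shift mm [ 2.3 -0.1 -0.6] norm 2
turn about tool x: 0.03 (tool x down => minus ccw)
```

Request:
play_rows:
  plan:
    - [[1, 0.0015, 0, 0, 0], [1, 0.0025, 0, 0, 0], [1, 0.003, 0, 0.004, 0], [1, 0.003, 0, 0.012, 0], [1, 0.003, 0, 0.022, 0], [1, 0.003, 0, 0.032, 0], [1, 0.003, 0, 0.042, 0], [1, 0.003, 0, 0.05, 0], [1, 0.003, 0, 0.05, 0], [1, 0.003, 0, 0.05, 0]]

```text
clock: 15.8
position: [0.4594, 0.2558, 0.0369]
ee_rot: [0.706, -0.023, 0.707, 0.029]
contact_force: [0.9, 0.0, 4.9]
width: 0.0188
```

```bash
python3 -c "
from h import *
tilt();go((*s2w(-.063,.1155),.0365),4.2)
grab('k')
b=cv2.imread('pics/k_top.png');b=cv2.resize(b[240:420,130:420],(800,497));cv2.imwrite('pics/k_c.png',b)
b=cv2.imread('pics/k_side.png');b=cv2.resize(b[320:500,330:600],(800,533));cv2.imwrite('pics/k_d.png',b)"
```

```text
tilt: pitch(blade-x rise, + nose up) -0.12  roll(toolY rise) 0.52
t 15.8 pos [0.4594 0.2558 0.0369] toolY az 94.24 zaz 4.25 tilt 0.54 F [0.89 0.03 4.93] w 0.0188 q [ 0.37  0.39  1.89  0.01  0.87 -1.28]
shift mm [ 0.3 -0.5 57. ] norm 57
turn about tool x: 0.04 (tool x down => minus ccw)
```

View pics/k_c.png

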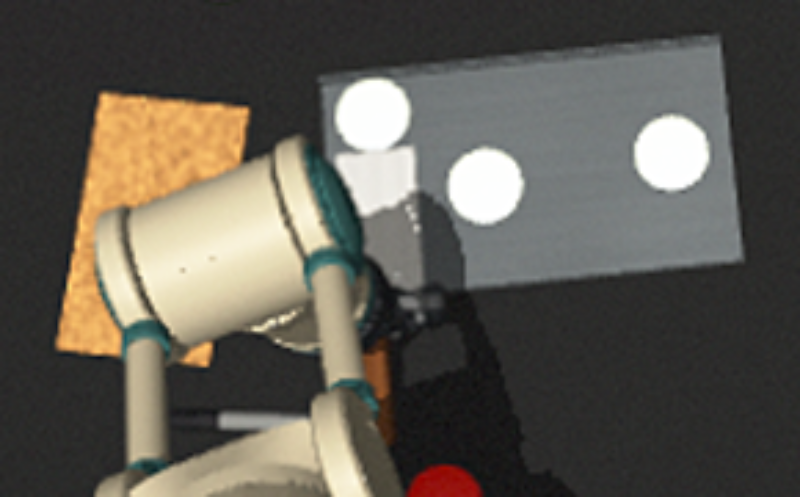

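View pics/k_d.png

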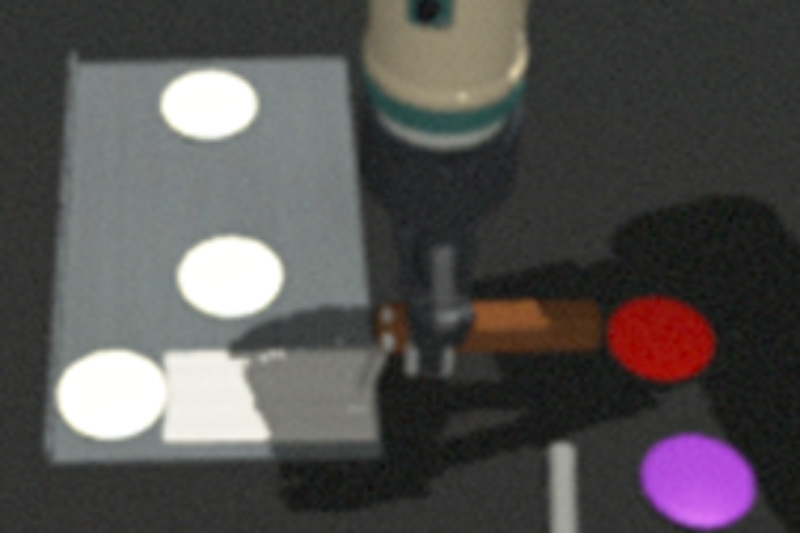

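Request:
play_rows:
  plan:
    - [[1, 0.0, 0, 0.004, 0], [1, 0, 0, 0.009, 0], [1, 0, 0, 0.014, 0], [1, 0, 0, 0.019, 0], [1, 0, 0, 0.024, 0], [1, 0, 0, 0.029, 0], [1, 0, 0, 0.034, 0], [1, 0, 0, 0.039, 0], [1, 0, 0, 0.044, 0], [1, 0, 0, 0.048, 0], [1, 0, 0, 0.051, 0], [1, 0, 0, 0.051, 0]]

```text
clock: 17.1
position: [0.5113, 0.2597, 0.037]
ee_rot: [0.706, -0.023, 0.707, 0.029]
contact_force: [-0.2, -0.2, 4.2]
width: 0.0188
```

```bash
python3 -c "
from h import *
tilt();go((*s2w(-.063,.1155),.0365),4.2)
grab('l')
b=cv2.imread('pics/l_top.png');b=cv2.resize(b[240:420,130:420],(800,497));cv2.imwrite('pics/l_c.png',b)
b=cv2.imread('pics/l_side.png');b=cv2.resize(b[320:500,330:600],(800,533));cv2.imwrite('pics/l_d.png',b)"
```

```text
tilt: pitch(blade-x rise, + nose up) -0.03  roll(toolY rise) 0.53
t 17.1 pos [0.5113 0.2597 0.037 ] toolY az 94.25 zaz 4.25 tilt 0.53 F [-0.22 -0.17  4.16] w 0.0188 q [ 0.34  0.44  1.78  0.01  0.92 -1.31]
shift mm [ 0.5 -0.6  4.8] norm 5
turn about tool x: 0.05 (tool x down => minus ccw)
```

View pics/l_c.png

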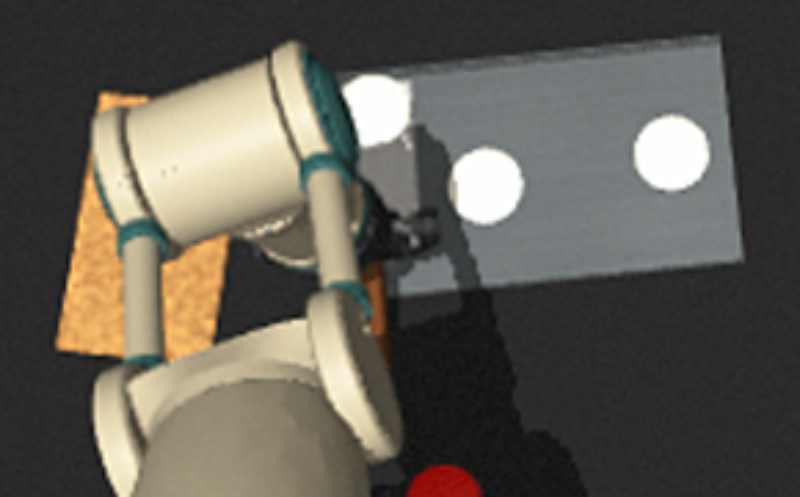

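View pics/l_d.png

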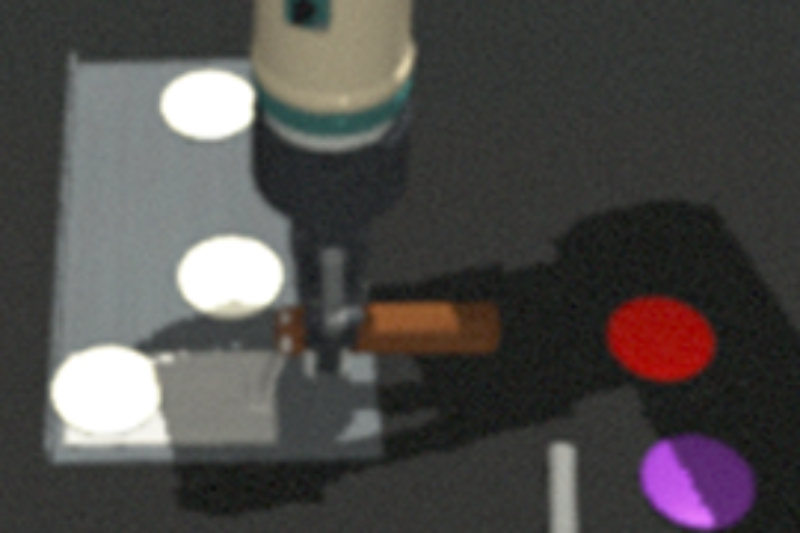

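Request:
play_rows:
  plan:
    - [[1, -0.003, 0, -0.001, 0], [1, -0.007, 0, -0.002, 0], [1, -0.012, 0, -0.003, 0], [1, -0.018, 0, -0.003, 0], [1, -0.026, 0, -0.003, 0], [1, -0.036, 0, -0.003, 0], [1, -0.048, 0, -0.003, 0], [1, -0.062, 0, -0.003, 0], [1, -0.077, 0, -0.003, 0], [1, -0.09, 0, -0.003, 0], [1, -0.1, 0, -0.003, 0], [1, -0.105, 0, -0.003, 0]]

```text
clock: 18.4
position: [0.5089, 0.2587, 0.1435]
ee_rot: [0.707, -0.023, 0.706, 0.03]
contact_force: [-0.6, -0.6, -2.4]
width: 0.0185
```

```bash
cat >> h.py <<'E'
P0=np.array([.633,-.204]);TP=np.radians(0.7);PU=np.array([np.cos(TP),np.sin(TP)]);PV=np.array([-PU[1],PU[0]])
def p2w(a,b): return P0+a*PU+b*PV
def w2p(p): q=np.array(p[:2])-P0; return np.array([q@PU,q@PV])
E
python3 -c "
from h import *
tilt();go((*p2w(-.20,.068),.145),.7)
grab('m')
b=cv2.imread('pics/m_top.png');b=cv2.resize(b[200:420,130:420],(800,607))[:600];cv2.imwrite('pics/m_c.png',b)
b=cv2.imread('pics/m_side.png');b=cv2.resize(b[320:500,330:600],(800,533));cv2.imwrite('pics/m_d.png',b)"
```

```text
tilt: pitch(blade-x rise, + nose up) 0.12  roll(toolY rise) 0.57
t 18.4 pos [0.5089 0.2587 0.1435] toolY az 94.26 zaz 4.26 tilt 0.58 F [-0.59 -0.65 -2.44] w 0.0185 q [ 0.34  0.33  1.66  0.01  1.15 -1.31]
shift mm [  -5.6 -390.3 -106. ] norm 404
turn about tool x: 3.56 (tool x down => minus ccw)
```

View pics/m_d.png

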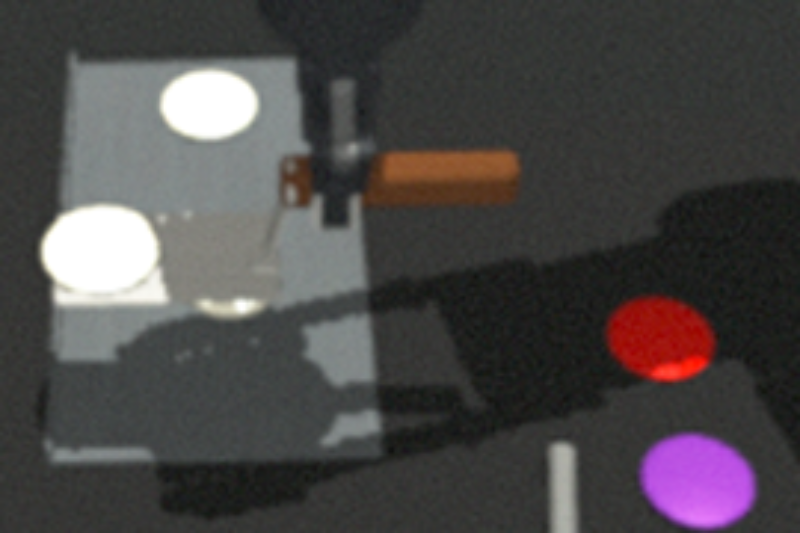

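Request:
play_rows:
  plan:
    - [[1, 0, -0.006, -0.001, 0], [1, 0, -0.016, -0.004, 0.2], [1, 0, -0.03, -0.008, 0.5], [1, 0, -0.048, -0.013, 0.8], [1, 0, -0.07, -0.019, 1.1], [1, 0, -0.095, -0.026, 1.5], [1, 0, -0.12, -0.033, 1.9], [1, 0, -0.145, -0.04, 2.3], [1, 0, -0.168, -0.046, 2.7], [1, 0, -0.186, -0.05, 3.1], [1, 0, -0.197, -0.053, 3.4], [1, 0, -0.2, -0.054, 3.5]]

```text
clock: 19.7
position: [0.469, 0.0537, 0.1406]
ee_rot: [0.707, -0.001, 0.707, 0.007]
contact_force: [0.2, -0.1, -3.2]
width: 0.0184
```

```bash
python3 -c "
from h import *
tilt();go((*p2w(-.20,.068),.145),.7)"
```

```text
tilt: pitch(blade-x rise, + nose up) 0.01  roll(toolY rise) 0.55
t 19.7 pos [0.469  0.0537 0.1406] toolY az 90.63 zaz 0.63 tilt 0.55 F [ 0.21 -0.07 -3.16] w 0.0184 q [-0.04  0.19  1.86  0.01  1.09 -1.63]
shift mm [  -6.2 -191.7  -38.9] norm 196
turn about tool x: -0.07 (tool x down => minus ccw)
```

Request:
play_rows:
  plan:
    - [[1, 0, -0.006, -0.001, 0], [1, -0.002, -0.016, -0.003, 0], [1, -0.003, -0.03, -0.006, 0], [1, -0.005, -0.048, -0.01, 0], [1, -0.005, -0.068, -0.014, 0], [1, -0.005, -0.092, -0.019, 0], [1, -0.005, -0.116, -0.024, 0], [1, -0.005, -0.14, -0.029, 0], [1, -0.005, -0.162, -0.033, 0], [1, -0.005, -0.179, -0.036, 0], [1, -0.005, -0.189, -0.038, 0], [1, -0.005, -0.192, -0.039, 0]]

```text
clock: 20.9
position: [0.4321, -0.1396, 0.1438]
ee_rot: [0.707, -0.0, 0.707, 0.007]
contact_force: [1.0, 0.6, -2.2]
width: 0.0186
```

```bash
python3 -c "
from h import *
tilt();go((*p2w(-.20,.068),.115),.7)
grab('n')
b=cv2.imread('pics/n_top.png');b=cv2.resize(b[200:400,400:600],(600,600));cv2.imwrite('pics/n_c.png',b)
b=cv2.imread('pics/n_side.png');b=cv2.resize(b[180:330,310:560],(800,480));cv2.imwrite('pics/n_d.png',b)"
```

```text
tilt: pitch(blade-x rise, + nose up) 0.02  roll(toolY rise) 0.54
t 20.9 pos [ 0.4321 -0.1396  0.1438] toolY az 90.58 zaz 0.58 tilt 0.54 F [ 1.01  0.6  -2.19] w 0.0186 q [-0.47  0.17  1.89  0.01  1.09 -2.06]
shift mm [28.9  0.8  0.1] norm 29
turn about tool x: -0.12 (tool x down => minus ccw)
```

View pics/n_c.png

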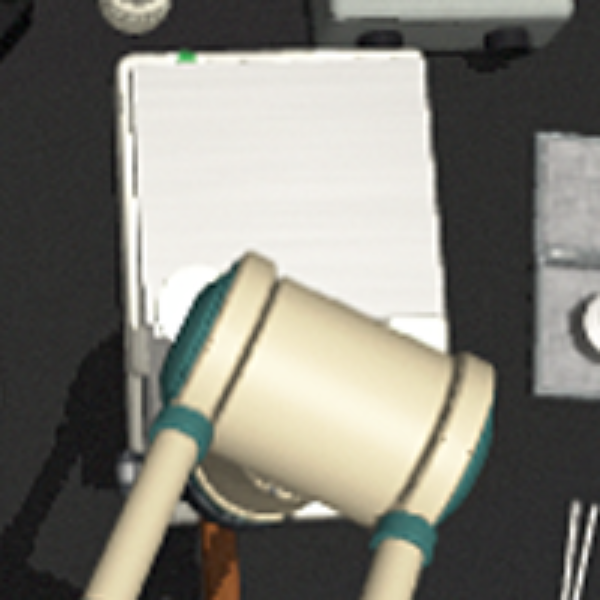

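View pics/n_d.png

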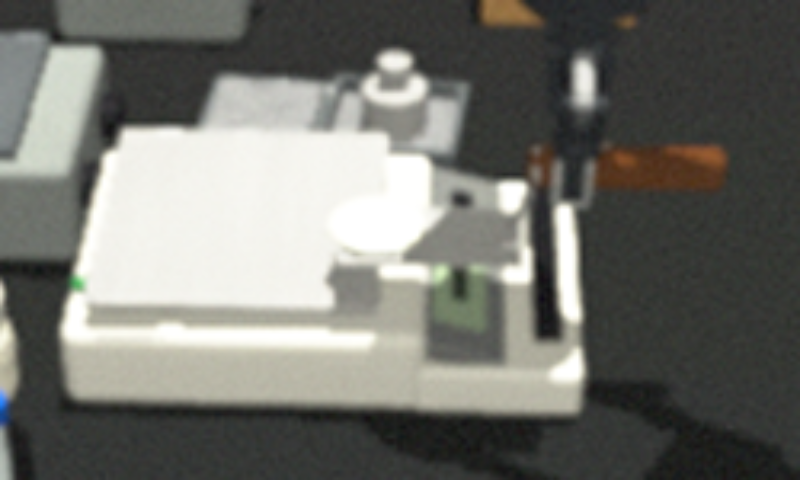

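Request:
play_rows:
  plan:
    - [[1, 0.003, 0.0008, 0, 0], [1, 0.009, 0.0008, 0, 0], [1, 0.017, 0.0008, 0, 0], [1, 0.023, 0.0008, 0, 0], [1, 0.026, 0.0008, 0, 0], [1, 0.0275, 0.0008, 0, 0], [1, 0.0275, 0.0008, 0, 0], [1, 0.0275, 0.0008, 0, 0]]

```text
clock: 21.8
position: [0.4322, -0.1377, 0.1164]
ee_rot: [0.707, -0.0, 0.707, 0.007]
contact_force: [0.4, 0.4, -2.4]
width: 0.0189
```

```bash
python3 -c "
from h import *
tilt();go((*p2w(-.20,.068),.1155),.7)
grab('o')
b=cv2.imread('pics/o_side.png');b=cv2.resize(b[180:330,310:560],(800,480));cv2.imwrite('pics/o_d.png',b)"
```

```text
tilt: pitch(blade-x rise, + nose up) 0.02  roll(toolY rise) 0.56
t 21.8 pos [ 0.4322 -0.1377  0.1164] toolY az 90.61 zaz 0.61 tilt 0.56 F [ 0.44  0.37 -2.35] w 0.0189 q [-0.47  0.2   1.93  0.01  1.02 -2.06]
shift mm [ 0.9 -0.8 -0. ] norm 1
turn about tool x: -0.09 (tool x down => minus ccw)
```

View pics/o_d.png

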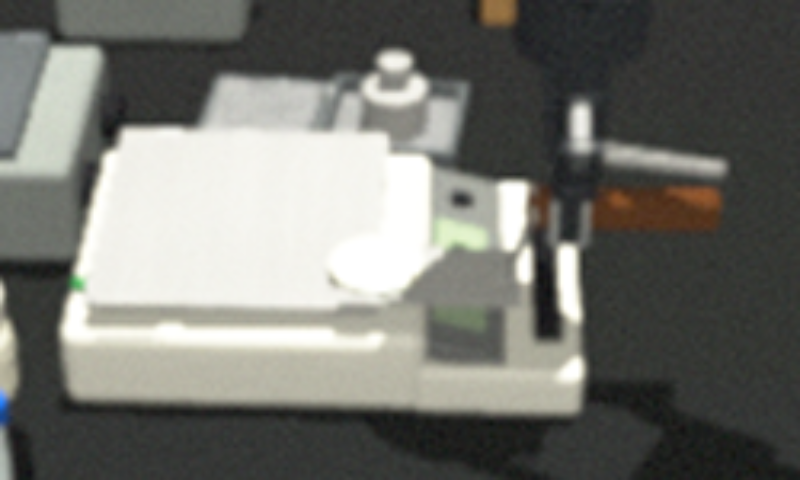

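Request:
play_rows:
  plan:
    - [[1, 0, 0, 0.005, 0], [1, 0, 0, 0.015, 0], [1, 0, 0, 0.03, 0], [1, 0, 0, 0.05, 0], [1, 0, 0, 0.075, 0], [1, 0, 0, 0.1, 0], [1, 0, 0, 0.05, 0], [1, 0, 0, 0, 0], [1, 0, 0, -0.03, 0], [1, 0, 0, -0.03, 0], [1, 0, 0, -0.03, 0]]

```text
clock: 23.0
position: [0.4038, -0.1386, 0.1171]
ee_rot: [0.708, -0.0, 0.706, 0.007]
contact_force: [1.7, -0.6, -1.8]
width: 0.0186
```

```bash
python3 -c "
from h import *
tilt();go((*p2w(-.20,.068),.1155),.7)
grab('p')
b=cv2.imread('pics/p_side.png');b=cv2.resize(b[180:330,310:560],(800,480));cv2.imwrite('pics/p_d.png',b)"
```

```text
tilt: pitch(blade-x rise, + nose up) 0.19  roll(toolY rise) 0.50
t 23.0 pos [ 0.4038 -0.1386  0.1171] toolY az 90.57 zaz 0.56 tilt 0.53 F [ 1.67 -0.63 -1.85] w 0.0186 q [-0.5   0.16  1.98  0.01  1.   -2.09]
shift mm [ 1.7 -0.1 28.4] norm 28
turn about tool x: -0.13 (tool x down => minus ccw)
```

View pics/p_d.png

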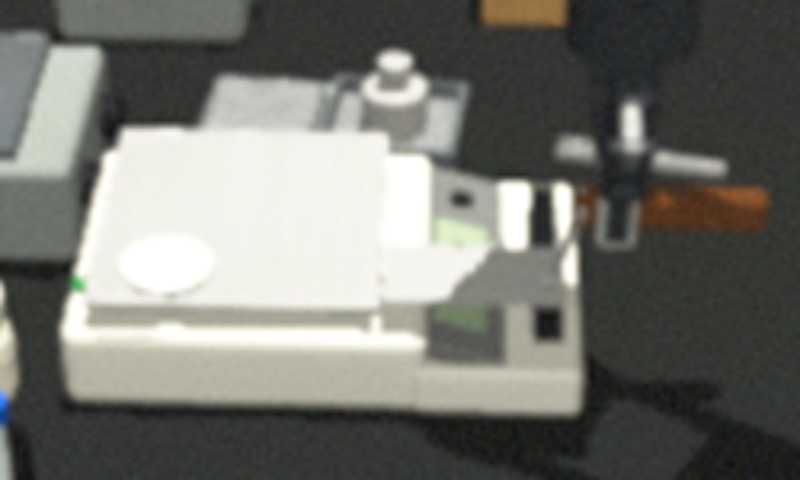

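```bash
python3 -c "
from h import *
u,v=167,263
uv=((310+u*250/800+.5)*.7-.5,(180+v*150/480+.5)*.7-.5)
P=at('side',[uv],.088);print(P,w2p(P[0]))
d=s2w(*w2s((.5649,.1809)));w=w2s((.5649,.1809));print('start tcp',s2w(w[0]-.185,w[1]))
go((*s2w(w[0]-.185,w[1]),.118),4.2)"
```

```text
[[ 0.67279671 -0.13617762  0.088     ]] [0.04062233 0.06733113]
start tcp [0.38039682 0.16735093]
t 23.1 pos [ 0.4046 -0.1388  0.1171] toolY az 90.62 zaz 0.61 tilt 0.53 F [ 0.32 -0.05 -1.57] w 0.0186 q [-0.5   0.16  1.98  0.01  1.01 -2.09]
shift mm [  1.6 306.4 -20.9] norm 307
turn about tool x: -3.58 (tool x down => minus ccw)
```

Request:
play_rows:
  plan:
    - [[1, -0.01, 0.01, 0, 0], [1, -0.02, 0.03, -0.003, -0.5], [1, -0.02, 0.06, -0.006, -1], [1, -0.015, 0.1, -0.01, -1.5], [1, -0.01, 0.14, -0.014, -2], [1, -0.005, 0.18, -0.018, -2.5], [1, 0, 0.22, -0.021, -3], [1, 0, 0.26, -0.021, -3.6], [1, 0, 0.29, -0.021, -3.6], [1, 0.0, 0.306, -0.021, -3.6], [1, 0, 0.306, -0.021, -3.6], [1, 0, 0.306, -0.021, -3.6]]

```text
clock: 24.3
position: [0.3807, 0.1677, 0.12]
ee_rot: [0.708, -0.024, 0.705, 0.03]
contact_force: [0.4, 0.4, -2.2]
width: 0.0187
```

```bash
python3 -c "
from h import *
w=w2s((.5649,.1809))
tilt();go((*s2w(w[0]-.185,w[1]),.038),4.2)
grab('q')
b=cv2.imread('pics/q_top.png');b=cv2.resize(b[240:420,130:420],(800,497));cv2.imwrite('pics/q_c.png',b)"
```

```text
tilt: pitch(blade-x rise, + nose up) 0.26  roll(toolY rise) 0.47
t 24.3 pos [0.3807 0.1677 0.12  ] toolY az 94.33 zaz 4.33 tilt 0.53 F [ 0.43  0.36 -2.17] w 0.0187 q [ 0.24  0.13  2.    0.01  1.   -1.41]
shift mm [82.  -1.  -0.7] norm 82
turn about tool x: 0.13 (tool x down => minus ccw)
```

View pics/q_c.png

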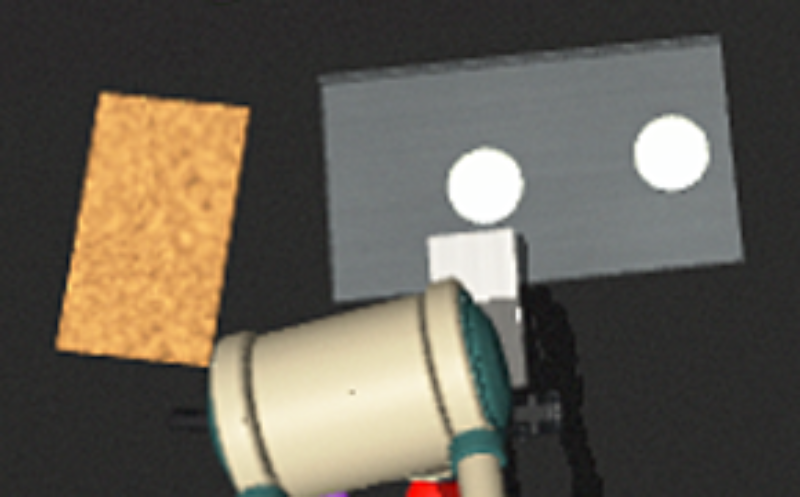

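View pics/q_side.png

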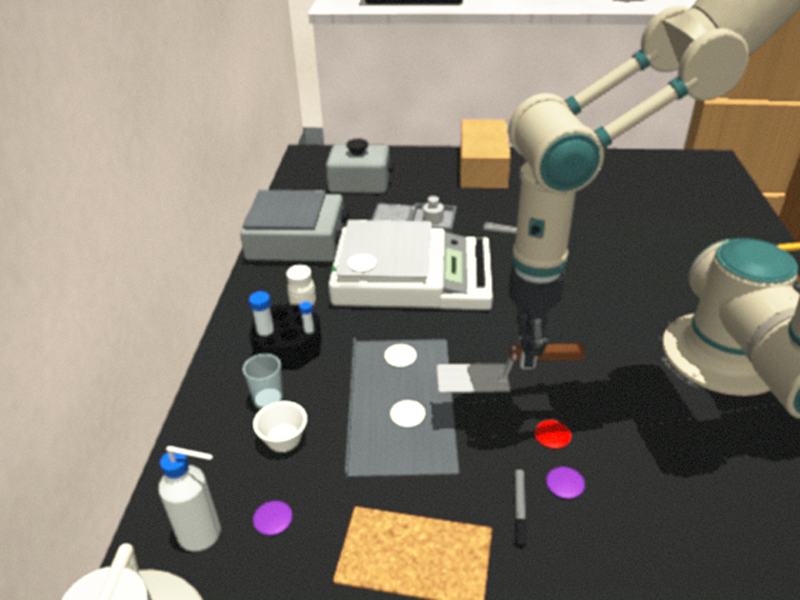

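```bash
cat >> h.py <<'E'
def bladeplane(tag,poly800,yaw):
    im,d=load(tag,'side');X=cloud('side',d)
    m=np.zeros(d.shape,np.uint8);cv2.fillConvexPoly(m,np.int32(np.array(poly800)*.7),1)
    P=X[m>0];P=P[~np.isnan(P[:,0])];c=P.mean(0)
    for _ in range(3):
        A=np.c_[P[:,:2]-c[:2],np.ones(len(P))];k=np.linalg.lstsq(A,P[:,2],rcond=None)[0];r=abs(A@k-P[:,2]);P=P[r<3*r.std()+1e-9]
    a=np.radians(yaw);print(len(P),'mean',c,'sd',r.std(),'slope along(deg) %.2f across %.2f'%(np.degrees(k[0]*np.cos(a)+k[1]*np.sin(a)),np.degrees(-k[0]*np.sin(a)+k[1]*np.cos(a))))
E
python3 -c "
from h import *
b=cv2.imread('pics/q_side.png');cv2.imwrite('pics/q_d.png',cv2.resize(b[330:420,420:600],(800,400)))
bladeplane('q',[(441,367),(505,366),(503,388),(439,389)],4.2)
bladeplane('i',[(384,497),(454,516),(450,546),(373,527)],-14)"
```

```text
654 mean [0.4637428  0.17427579 0.0887454 ] sd 0.000762154581731319 slope along(deg) 0.46 across 0.67
938 mean [0.53946897 0.4405916  0.08541136] sd 0.0005717953132089633 slope along(deg) -0.34 across -0.19
```

View pics/q_d.png

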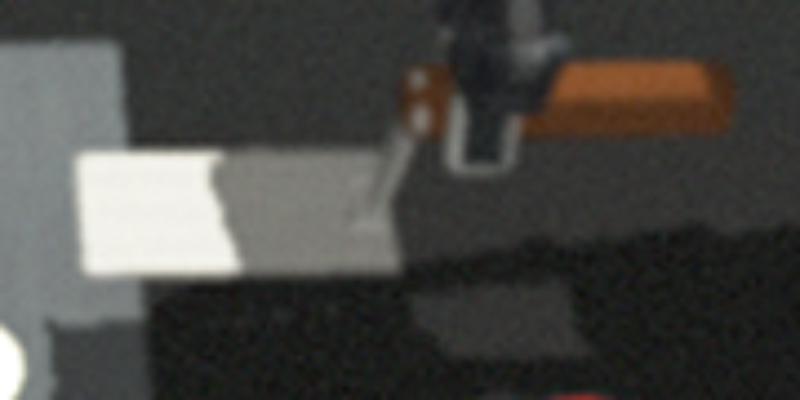

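Request:
play_rows:
  plan:
    - [[1, 0.03, -0.001, -0.001, 0], [1, 0.06, -0.001, -0.001, 0]]

```text
clock: 24.6
position: [0.3811, 0.1655, 0.0601]
ee_rot: [0.709, -0.022, 0.704, 0.028]
contact_force: [0.4, -0.9, -2.0]
width: 0.0188
```

Request:
play_rows:
  plan:
    - [[1, 0.0, 0, 0, 0], [1, 0, 0, 0, 0], [1, 0, 0, 0, 0], [1, 0, 0, 0, 0]]

```text
clock: 25.0
position: [0.3824, 0.1656, 0.0614]
ee_rot: [0.71, -0.022, 0.703, 0.028]
contact_force: [0.3, -0.6, -1.9]
width: 0.0186
```

```bash
python3 -c "
from h import *
w=w2s((.5649,.1809))
tilt();go((*s2w(w[0]-.185,w[1]),.038),4.2)"
```

```text
tilt: pitch(blade-x rise, + nose up) 0.61  roll(toolY rise) 0.51
t 25.0 pos [0.3824 0.1656 0.0614] toolY az 94.08 zaz 4.08 tilt 0.80 F [ 0.25 -0.61 -1.87] w 0.0186 q [ 0.24  0.21  2.09  0.01  0.83 -1.41]
shift mm [23.4  1.7 -2.2] norm 24
turn about tool x: -0.12 (tool x down => minus ccw)
```

Request:
play_rows:
  plan:
    - [[1, -0.04, 0.0, 0, 0], [1, -0.08, 0, 0, 0]]

```text
clock: 25.2
position: [0.3812, 0.1647, 0.1426]
ee_rot: [0.71, -0.022, 0.703, 0.028]
contact_force: [1.2, 0.2, -2.1]
width: 0.0184
```

Request:
play_rows:
  plan:
    - [[1, 0.0, 0, 0, 0], [1, 0, 0, 0, 0], [1, 0, 0, 0, 0]]

```text
clock: 25.5
position: [0.3802, 0.1645, 0.1421]
ee_rot: [0.709, -0.022, 0.704, 0.028]
contact_force: [0.6, -0.4, -1.3]
width: 0.0188
```

```bash
python3 -c "
from h import *
w=w2s((.5649,.1809))
tilt();go((*s2w(w[0]-.185,w[1]),.038),4.2)"
```

```text
tilt: pitch(blade-x rise, + nose up) 0.47  roll(toolY rise) 0.49
t 25.5 pos [0.3802 0.1645 0.1421] toolY az 94.08 zaz 4.07 tilt 0.68 F [ 0.61 -0.37 -1.32] w 0.0188 q [ 0.23  0.1   1.97  0.01  1.06 -1.41]
shift mm [104.1   2.   -0.4] norm 104
turn about tool x: -0.12 (tool x down => minus ccw)
```

```bash
python3 -c "
from h import *
go((.335,.10,.06),4.2)
f=.7
print(at('top',[(291*f,422*f),(245*f,427*f),(195*f,392*f)],.005))"
```

```text
t 25.5 pos [0.3802 0.1645 0.1421] toolY az 94.08 zaz 4.07 tilt 0.68 F [ 0.61 -0.37 -1.32] w 0.0188 q [ 0.23  0.1   1.97  0.01  1.06 -1.41]
shift mm [ 81.2 -61.8 -50.3] norm 114
turn about tool x: -0.12 (tool x down => minus ccw)
[[0.32984418 0.21107691 0.005     ]
 [0.32120001 0.30525763 0.005     ]
 [0.39351505 0.4110798  0.005     ]]
```

Request:
play_rows:
  plan:
    - [[1, 0.0, -0.04, -0.025, 0], [1, 0.01, -0.077, -0.05, 0], [1, 0.05, -0.077, -0.05, 0], [1, 0.08, -0.077, -0.05, 0], [1, 0.095, -0.077, -0.05, 0], [1, 0.102, -0.077, -0.05, 0], [1, 0.105, -0.077, -0.05, 0], [1, 0.107, -0.077, -0.05, 0], [1, 0.1085, -0.077, -0.05, 0], [1, 0.1085, -0.077, -0.05, 0]]

```text
clock: 26.5
position: [0.3372, 0.0852, 0.0337]
ee_rot: [0.71, -0.022, 0.703, 0.028]
contact_force: [-1.8, -0.4, 4.6]
width: 0.0188
```

```bash
python3 -c "
from h import *
tilt();go((.335,.085,.034),4.2)"
```

```text
tilt: pitch(blade-x rise, + nose up) 0.56  roll(toolY rise) 0.48
t 26.5 pos [0.3372 0.0852 0.0337] toolY az 94.11 zaz 4.10 tilt 0.73 F [-1.84 -0.37  4.61] w 0.0188 q [ 0.04  0.17  2.26  0.01  0.7  -1.62]
shift mm [-0.4 -0.  -2.2] norm 2
turn about tool x: -0.09 (tool x down => minus ccw)
```

Down with 6 N of contact. I'll open the fingers slightly, let the lifter sit flat, then regrip.

Request:
play_rows:
  plan:
    - [[0.6, 0.0, 0, 0, 0], [0.6, 0, 0, 0, 0], [0.6, 0, 0, 0, 0], [0.6, 0, 0, 0, 0], [1, 0, 0, 0, 0], [1, 0, 0, 0, 0], [1, 0, 0, 0, 0], [1, 0, 0, 0, 0], [1, 0, 0, 0, 0], [1, 0, 0, 0, 0]]

```text
clock: 27.5
position: [0.3374, 0.0852, 0.0338]
ee_rot: [0.71, -0.022, 0.703, 0.028]
contact_force: [-0.8, 0.3, 5.5]
width: 0.0191
```

```bash
python3 -c "
from h import *
tilt();go((.335,.085,.034),4.2)
"
```

```text
tilt: pitch(blade-x rise, + nose up) 0.59  roll(toolY rise) 0.47
t 27.5 pos [0.3374 0.0852 0.0338] toolY az 94.11 zaz 4.11 tilt 0.75 F [-0.82  0.28  5.45] w 0.0191 q [ 0.04  0.17  2.26  0.01  0.7  -1.62]
shift mm [-0.2 -0.  -2.4] norm 2
turn about tool x: -0.09 (tool x down => minus ccw)
```

Request:
play_rows:
  plan:
    - [[1, -0.01, 0, 0, 0], [1, -0.04, 0, 0, 0], [1, -0.07, 0, 0, 0], [1, -0.085, 0, 0, 0], [1, -0.085, 0, 0, 0], [1, -0.085, 0, 0, 0], [1, -0.085, 0, 0, 0]]

```text
clock: 28.2
position: [0.3353, 0.0844, 0.1176]
ee_rot: [0.709, -0.022, 0.704, 0.028]
contact_force: [-0.5, -1.2, -1.5]
width: 0.0189
```

```bash
python3 -c "
from h import *
w=w2s((.5649,.1809))
tilt();go((*s2w(w[0]-.185,w[1]),.118),4.2)
grab('r')"
```

```text
tilt: pitch(blade-x rise, + nose up) 0.41  roll(toolY rise) 0.48
t 28.2 pos [0.3353 0.0844 0.1176] toolY az 94.11 zaz 4.10 tilt 0.63 F [-0.5  -1.2  -1.47] w 0.0189 q [ 0.04  0.03  2.13  0.01  0.98 -1.61]
shift mm [ 0.6 79.5 50.9] norm 94
turn about tool x: -0.09 (tool x down => minus ccw)
```

View pics/r_side.png

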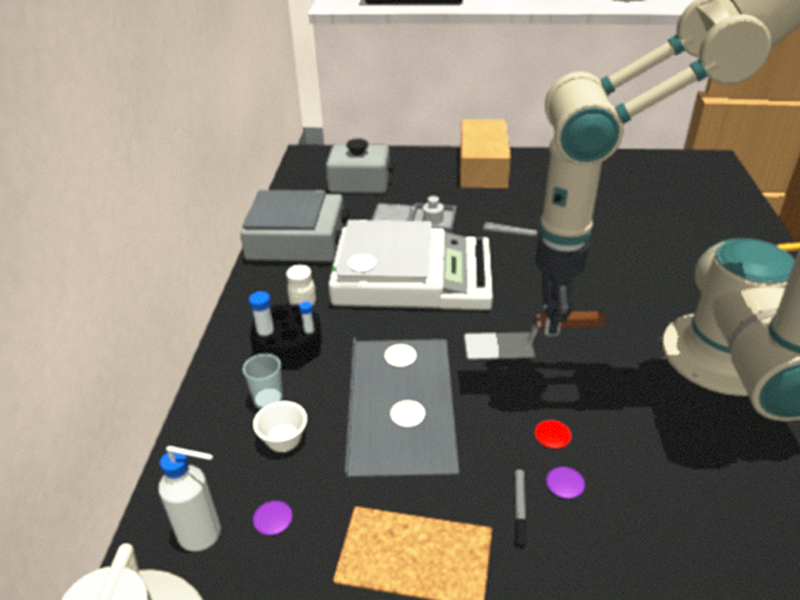

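```bash
python3 -c "
from h import *
bladeplane('r',[(470,336),(530,337),(528,354),(468,354)],4.2)
bladeplane('r',[(470,370),(640,370),(640,400),(468,400)],4.2)
bladeplane('r',[(360,425),(440,425),(440,465),(360,465)],4.2)"
```

```text
460 mean [0.4165684  0.0910685  0.08547624] sd 0.0007475203007415876 slope along(deg) -0.57 across 1.51
1980 mean [3.14647184e-01 9.70542468e-02 3.02598122e-04] sd 0.0006450760720549311 slope along(deg) 0.09 across 0.27
1274 mean [0.57443016 0.24473914 0.00299634] sd 0.0006249742584185682 slope along(deg) -0.14 across 0.09
```

Request:
play_rows:
  plan:
    - [[1, 0, 0.025, 0.015, 0], [1, 0, 0.055, 0.035, 0], [1, 0, 0.0795, 0.051, 0], [1, 0.02, 0.0795, 0.051, 0], [1, 0.05, 0.0795, 0.051, 0], [1, 0.068, 0.0795, 0.051, 0], [1, 0.076, 0.0795, 0.051, 0], [1, 0.08, 0.0795, 0.051, 0], [1, 0.08, 0.0795, 0.051, 0], [1, 0.08, 0.0795, 0.051, 0]]

```text
clock: 29.3
position: [0.382, 0.1682, 0.0393]
ee_rot: [0.71, -0.022, 0.704, 0.028]
contact_force: [-0.3, 0.8, -1.8]
width: 0.0186
```

```bash
python3 -c "
from h import *
w=w2s((.5649,.1809))
tilt();go((*s2w(-.063,w[1]),.0365),4.2)"
```

```text
tilt: pitch(blade-x rise, + nose up) 0.50  roll(toolY rise) 0.49
t 29.3 pos [0.382  0.1682 0.0393] toolY az 94.10 zaz 4.10 tilt 0.70 F [-0.33  0.78 -1.79] w 0.0186 q [ 0.24  0.25  2.12  0.01  0.76 -1.41]
shift mm [  4.   -0.5 140.5] norm 141
turn about tool x: -0.10 (tool x down => minus ccw)
```

Request:
play_rows:
  plan:
    - [[1, 0.0015, 0, 0, 0], [1, 0.003, 0, 0, 0], [1, 0.0033, 0, 0.005, 0], [1, 0.0035, 0, 0.013, 0], [1, 0.0035, 0, 0.023, 0], [1, 0.0036, 0, 0.034, 0], [1, 0.0037, 0, 0.045, 0], [1, 0.0038, 0, 0.056, 0], [1, 0.0039, 0, 0.066, 0], [1, 0.004, 0, 0.074, 0], [1, 0.004, 0, 0.078, 0], [1, 0.004, 0, 0.078, 0]]

```text
clock: 30.5
position: [0.4625, 0.1739, 0.0368]
ee_rot: [0.711, -0.022, 0.703, 0.028]
contact_force: [-0.0, -0.8, 6.9]
width: 0.0186
```

```bash
python3 -c "
from h import *
w=w2s((.5649,.1809))
tilt();go((*s2w(-.063,w[1]),.0365),4.2)
grab('s')
b=cv2.imread('pics/s_side.png');b=cv2.resize(b[320:500,330:600],(800,533));cv2.imwrite('pics/s_d.png',b)"
```

```text
tilt: pitch(blade-x rise, + nose up) 0.67  roll(toolY rise) 0.50
t 30.5 pos [0.4625 0.1739 0.0368] toolY az 94.09 zaz 4.09 tilt 0.84 F [-0.01 -0.81  6.87] w 0.0186 q [ 0.21  0.35  1.96  0.01  0.82 -1.44]
shift mm [ 1.  -0.4 59.8] norm 60
turn about tool x: -0.11 (tool x down => minus ccw)
```

View pics/s_d.png

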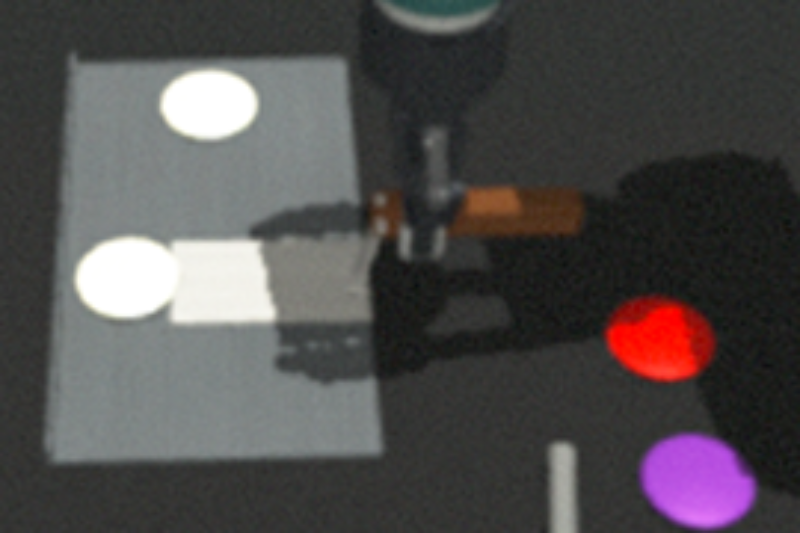

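Request:
play_rows:
  plan:
    - [[1, 0.0, 0, 0.004, 0], [1, 0, 0, 0.009, 0], [1, 0.0002, 0, 0.014, 0], [1, 0.0002, 0, 0.019, 0], [1, 0.0003, 0, 0.024, 0], [1, 0.0003, 0, 0.029, 0], [1, 0.0004, 0, 0.035, 0], [1, 0.0005, 0, 0.041, 0], [1, 0.0005, 0, 0.046, 0], [1, 0.0006, 0, 0.051, 0], [1, 0.0006, 0, 0.055, 0], [1, 0.0006, 0, 0.055, 0]]

```text
clock: 31.8
position: [0.5187, 0.1779, 0.0368]
ee_rot: [0.711, -0.022, 0.702, 0.029]
contact_force: [1.0, -0.9, 2.8]
width: 0.0186
```

```bash
python3 -c "
from h import *
w=w2s((.5649,.1809))
tilt();go((*s2w(-.063,w[1]),.0365),4.2)
grab('t')
b=cv2.imread('pics/t_side.png');b=cv2.resize(b[320:500,330:600],(800,533));cv2.imwrite('pics/t_d.png',b)"
```

```text
tilt: pitch(blade-x rise, + nose up) 0.80  roll(toolY rise) 0.50
t 31.8 pos [0.5187 0.1779 0.0368] toolY az 94.10 zaz 4.09 tilt 0.94 F [ 1.02 -0.86  2.81] w 0.0186 q [ 0.2   0.41  1.85  0.01  0.87 -1.45]
shift mm [ 0.4 -0.4  3.4] norm 3
turn about tool x: -0.10 (tool x down => minus ccw)
```

View pics/t_d.png

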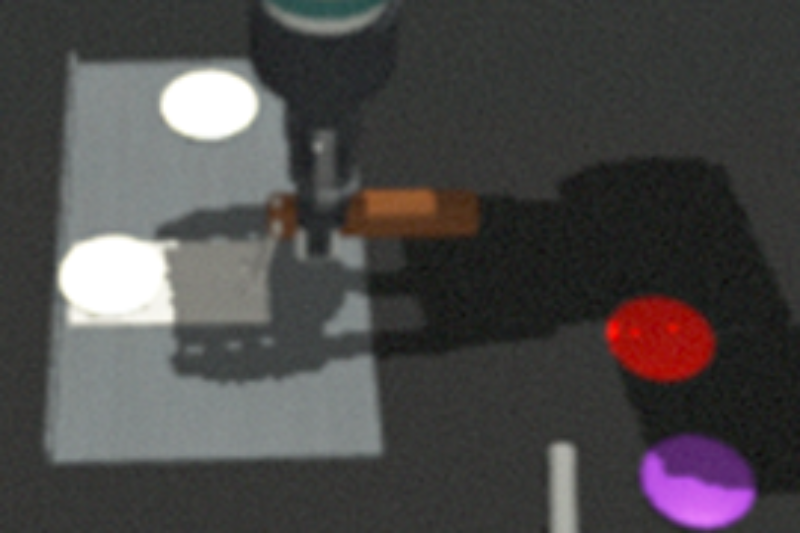

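Request:
play_rows:
  plan:
    - [[1, -0.003, 0, -0.001, 0], [1, -0.007, 0, -0.002, 0], [1, -0.012, 0, -0.003, 0], [1, -0.018, 0, -0.003, 0], [1, -0.026, 0, -0.003, 0], [1, -0.036, 0, -0.003, 0], [1, -0.048, 0, -0.003, 0], [1, -0.062, 0, -0.003, 0], [1, -0.077, 0, -0.003, 0], [1, -0.09, 0, -0.003, 0], [1, -0.1, 0, -0.003, 0], [1, -0.105, 0, -0.003, 0]]

```text
clock: 33.1
position: [0.5147, 0.1768, 0.1434]
ee_rot: [0.712, -0.022, 0.701, 0.029]
contact_force: [-0.3, 0.2, -2.6]
width: 0.0185
```

```bash
python3 -c "
from h import *
tilt();go((*p2w(-.22,0.0),.145),.7)
grab('u')
b=cv2.imread('pics/u_side.png');b=cv2.resize(b[280:460,330:600],(800,533));cv2.imwrite('pics/u_d.png',b)"
```

```text
tilt: pitch(blade-x rise, + nose up) 0.95  roll(toolY rise) 0.52
t 33.1 pos [0.5147 0.1768 0.1434] toolY az 94.10 zaz 4.09 tilt 1.08 F [-0.27  0.23 -2.62] w 0.0185 q [ 0.2   0.29  1.72  0.01  1.12 -1.45]
shift mm [  -7.1 -375.2 -128.8] norm 397
turn about tool x: 3.40 (tool x down => minus ccw)
```

View pics/u_d.png

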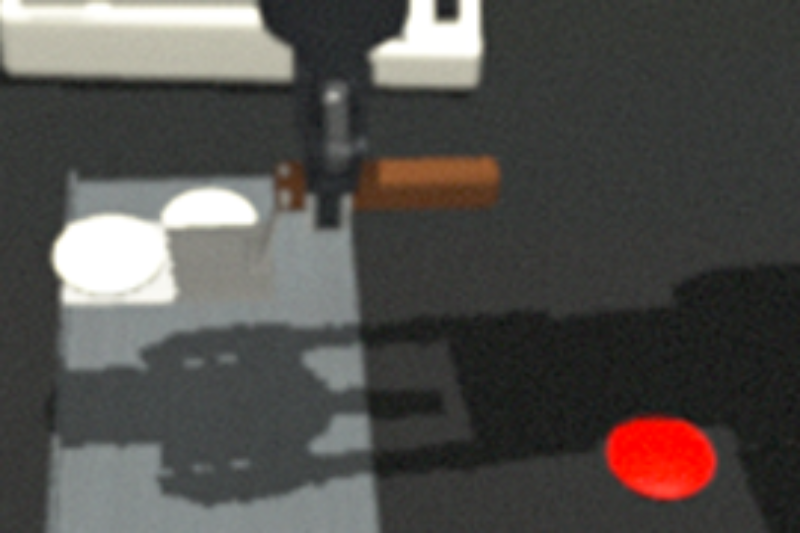

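Request:
play_rows:
  plan:
    - [[1, 0, -0.006, -0.002, 0], [1, -0.001, -0.016, -0.005, 0.2], [1, -0.001, -0.03, -0.01, 0.5], [1, -0.002, -0.048, -0.016, 0.8], [1, -0.002, -0.068, -0.023, 1.1], [1, -0.003, -0.09, -0.031, 1.5], [1, -0.003, -0.113, -0.039, 1.9], [1, -0.004, -0.136, -0.047, 2.3], [1, -0.004, -0.158, -0.054, 2.7], [1, -0.004, -0.175, -0.06, 3.1], [1, -0.004, -0.185, -0.063, 3.3], [1, -0.004, -0.188, -0.064, 3.4]]

```text
clock: 34.4
position: [0.4634, -0.0167, 0.1438]
ee_rot: [0.712, -0.0, 0.702, 0.007]
contact_force: [0.3, 0.2, -2.4]
width: 0.0186
```

```bash
python3 -c "
from h import *
tilt();go((*p2w(-.22,0),.143),.7)"
```

```text
tilt: pitch(blade-x rise, + nose up) 0.85  roll(toolY rise) 0.57
t 34.4 pos [ 0.4634 -0.0167  0.1438] toolY az 90.58 zaz 0.57 tilt 1.02 F [ 0.25  0.19 -2.36] w 0.0186 q [-0.2   0.17  1.88  0.01  1.08 -1.78]
shift mm [  -1.8 -189.5  -52.3] norm 197
turn about tool x: -0.12 (tool x down => minus ccw)
```

Request:
play_rows:
  plan:
    - [[1, 0, -0.006, -0.001, 0], [1, -0.001, -0.016, -0.004, 0], [1, -0.001, -0.03, -0.008, 0], [1, -0.001, -0.048, -0.013, 0], [1, -0.002, -0.068, -0.019, 0], [1, -0.002, -0.09, -0.025, 0], [1, -0.002, -0.113, -0.032, 0], [1, -0.002, -0.136, -0.038, 0], [1, -0.002, -0.158, -0.044, 0], [1, -0.002, -0.176, -0.049, 0], [1, -0.002, -0.187, -0.052, 0], [1, -0.002, -0.19, -0.052, 0]]

```text
clock: 35.6
position: [0.4131, -0.2082, 0.1432]
ee_rot: [0.712, 0.0, 0.702, 0.007]
contact_force: [-0.1, 0.2, -2.5]
width: 0.0188
```

```bash
python3 -c "
from h import *
tilt();go((*p2w(-.22,0),.1155),.7)
grab('v')
b=cv2.imread('pics/v_side.png');b=cv2.resize(b[180:330,310:560],(800,480));cv2.imwrite('pics/v_d.png',b)"
```

```text
tilt: pitch(blade-x rise, + nose up) 0.85  roll(toolY rise) 0.55
t 35.6 pos [ 0.4131 -0.2082  0.1432] toolY az 90.51 zaz 0.50 tilt 1.02 F [-0.09  0.18 -2.47] w 0.0188 q [-0.63  0.17  1.88  0.02  1.08 -2.22]
shift mm [27.7  1.2 -0.5] norm 28
turn about tool x: -0.19 (tool x down => minus ccw)
```

View pics/v_d.png

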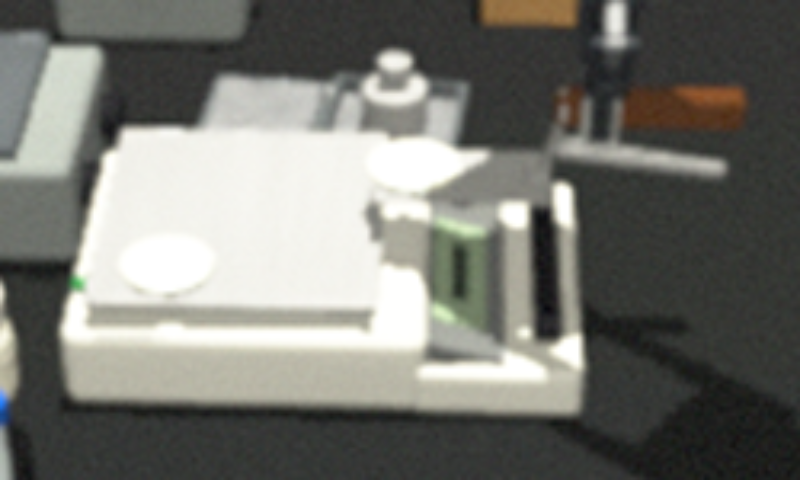

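Request:
play_rows:
  plan:
    - [[1, 0.003, 0.0012, 0, 0], [1, 0.009, 0.0012, 0, 0], [1, 0.017, 0.0012, 0, 0], [1, 0.023, 0.0012, 0, 0], [1, 0.025, 0.0012, 0, 0], [1, 0.0265, 0.0012, 0, 0], [1, 0.0265, 0.0012, 0, 0], [1, 0.0265, 0.0012, 0, 0]]

```text
clock: 36.5
position: [0.414, -0.2058, 0.1168]
ee_rot: [0.712, 0.0, 0.702, 0.007]
contact_force: [0.4, -0.0, -1.7]
width: 0.0186
```

```bash
python3 -c "
from h import *
tilt();go((*p2w(-.12,0),.1165),.7)"
```

```text
tilt: pitch(blade-x rise, + nose up) 0.88  roll(toolY rise) 0.57
t 36.5 pos [ 0.414  -0.2058  0.1168] toolY az 90.54 zaz 0.53 tilt 1.05 F [ 0.42 -0.   -1.67] w 0.0186 q [-0.63  0.2   1.92  0.02  1.01 -2.22]
shift mm [ 1.9 -0.6 99. ] norm 99
turn about tool x: -0.16 (tool x down => minus ccw)
```

Request:
play_rows:
  plan:
    - [[1, 0, 0, 0.005, 0], [1, 0.0002, 0, 0.015, 0], [1, 0.0005, 0, 0.03, 0], [1, 0.0008, 0, 0.05, 0], [1, 0.0012, 0, 0.075, 0], [1, 0.0015, 0, 0.1, 0], [1, 0.0007, 0, 0.05, 0], [1, 0, 0, 0, 0], [1, -0.001, 0, -0.02, 0], [1, -0.001, 0, -0.02, 0], [1, -0.001, 0, -0.02, 0]]

```text
clock: 37.6
position: [0.3958, -0.2068, 0.1181]
ee_rot: [0.713, -0.0, 0.701, 0.006]
contact_force: [1.2, 0.3, -1.4]
width: 0.019
```

```bash
python3 -c "
from h import *
tilt();go((*p2w(-.22,0),.1155),.7)
grab('w')
b=cv2.imread('pics/w_side.png');b=cv2.resize(b[180:330,310:560],(800,480));cv2.imwrite('pics/w_d.png',b)"
```

```text
tilt: pitch(blade-x rise, + nose up) 1.04  roll(toolY rise) 0.49
t 37.6 pos [ 0.3958 -0.2068  0.1181] toolY az 90.51 zaz 0.51 tilt 1.15 F [ 1.24  0.29 -1.44] w 0.019 q [-0.65  0.18  1.95  0.02  1.   -2.24]
shift mm [ 2.9 -0.  17.2] norm 17
turn about tool x: -0.19 (tool x down => minus ccw)
```

View pics/w_d.png

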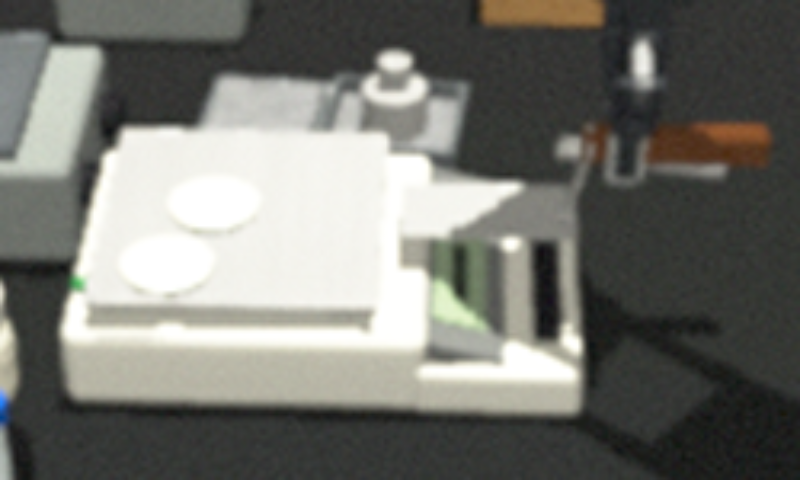

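```bash
python3 -c "
from h import *
for u,v in((167,263),(214,203)):
    uv=((310+u*250/800+.5)*.7-.5,(180+v*150/480+.5)*.7-.5)
    print(w2p(at('side',[uv],.088)[0]))
go((.34,.02,.08),4.2)"
```

```text
[0.04062233 0.06733113]
[0.01748623 0.00017415]
t 37.7 pos [ 0.3961 -0.2068  0.118 ] toolY az 90.56 zaz 0.55 tilt 1.13 F [ 0.56 -0.38 -1.4 ] w 0.0187 q [-0.65  0.18  1.95  0.02  1.   -2.24]
shift mm [ 39.  227.  -54.6] norm 237
turn about tool x: -3.64 (tool x down => minus ccw)
```

Request:
play_rows:
  plan:
    - [[1, -0.01, 0, -0.01, 0], [1, -0.02, 0.015, -0.03, -0.5], [1, -0.02, 0.04, -0.05, -1], [1, -0.02, 0.08, -0.055, -1.5], [1, -0.02, 0.12, -0.055, -2], [1, -0.01, 0.16, -0.055, -2.5], [1, 0, 0.2, -0.055, -3], [1, 0.02, 0.227, -0.055, -3.6], [1, 0.039, 0.227, -0.055, -3.6], [1, 0.06, 0.227, -0.055, -3.6], [1, 0.07, 0.227, -0.055, -3.6], [1, 0.07, 0.227, -0.055, -3.6]]

```text
clock: 38.9
position: [0.3397, 0.0205, 0.0485]
ee_rot: [0.712, -0.023, 0.701, 0.029]
contact_force: [0.1, 0.2, -0.6]
width: 0.0189
```

```bash
python3 -c "
from h import *
tilt();go((.34,.02,.0335),4.2)"
```

```text
tilt: pitch(blade-x rise, + nose up) 0.91  roll(toolY rise) 0.47
t 38.9 pos [0.3397 0.0205 0.0485] toolY az 94.22 zaz 4.21 tilt 1.03 F [ 0.07  0.25 -0.56] w 0.0189 q [-0.16  0.13  2.25  0.02  0.74 -1.81]
shift mm [15.  -0.7  0. ] norm 15
turn about tool x: 0.02 (tool x down => minus ccw)
```

Request:
play_rows:
  plan:
    - [[1, 0.006, 0, 0, 0], [1, 0.011, 0, 0, 0], [1, 0.0135, 0, 0, 0], [1, 0.015, 0, 0, 0], [1, 0.015, 0, 0, 0], [0.6, 0.015, 0, 0, 0], [0.6, 0.015, 0, 0, 0], [0.6, 0.015, 0, 0, 0], [0.6, 0.015, 0, 0, 0], [1, 0.015, 0, 0, 0], [1, 0.015, 0, 0, 0], [1, 0.015, 0, 0, 0]]

```text
clock: 40.1
position: [0.3402, 0.0206, 0.0337]
ee_rot: [0.712, -0.023, 0.701, 0.029]
contact_force: [-0.2, 0.6, 4.2]
width: 0.0189
```

Request:
play_rows:
  plan:
    - [[1, 0, 0, 0, 0], [1, 0, 0, 0, 0], [1, 0, 0, 0, 0], [1, -0.02, 0, 0, 0], [1, -0.04, 0, 0, 0], [1, -0.045, 0, 0, 0], [1, -0.045, 0, 0, 0], [1, -0.045, 0, 0, 0]]

```text
clock: 40.9
position: [0.3387, 0.0203, 0.078]
ee_rot: [0.712, -0.023, 0.701, 0.029]
contact_force: [-0.4, 0.4, -2.4]
width: 0.0187
```

```bash
python3 -c "
from h import *
w=w2s((.5877,.0392))
tilt();go((*s2w(w[0]-.19,w[1]),.08),4.2)
grab('x')
b=cv2.imread('pics/x_side.png');b=cv2.resize(b[280:400,340:640],(800,320));cv2.imwrite('pics/x_d.png',b)"
```

```text
tilt: pitch(blade-x rise, + nose up) 0.86  roll(toolY rise) 0.48
t 40.9 pos [0.3387 0.0203 0.078 ] toolY az 94.22 zaz 4.21 tilt 0.98 F [-0.43  0.41 -2.42] w 0.0187 q [-0.16  0.08  2.21  0.02  0.84 -1.81]
shift mm [-1.1  0.6 59.8] norm 60
turn about tool x: 0.02 (tool x down => minus ccw)
```

View pics/x_d.png

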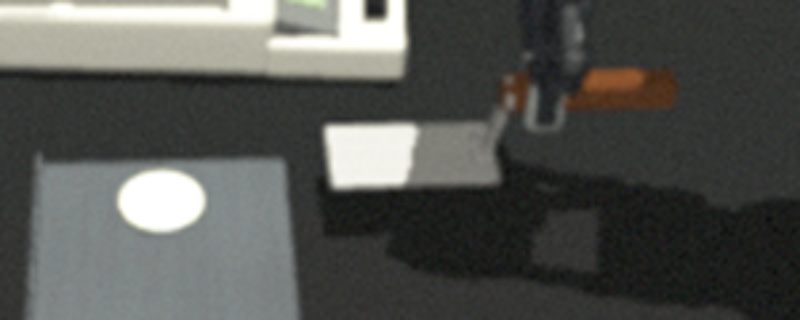

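```bash
python3 -c "
from h import *
bladeplane('x',[(465,329),(520,328.5),(522,347),(467,348)],4.2)"
```

```text
430 mean [0.42159122 0.02749884 0.04591596] sd 0.0006506446106434 slope along(deg) -0.15 across 0.63
```

Request:
play_rows:
  plan:
    - [[1, 0, 0.0005, 0.015, 0], [1, 0, 0.0005, 0.04, 0], [1, 0.005, 0.0005, 0.055, 0], [1, 0.018, 0.0005, 0.06, 0], [1, 0.031, 0.0005, 0.06, 0], [1, 0.038, 0.0005, 0.06, 0], [1, 0.04, 0.0005, 0.06, 0], [1, 0.04, 0.0005, 0.06, 0], [1, 0.04, 0.0005, 0.06, 0]]

```text
clock: 41.9
position: [0.3992, 0.0256, 0.039]
ee_rot: [0.712, -0.023, 0.701, 0.029]
contact_force: [0.5, -0.9, -1.5]
width: 0.0184
```

```bash
python3 -c "
from h import *
w=w2s((.5877,.0392))
tilt();go((*s2w(-.063,w[1]),.0365),4.2)"
```

```text
tilt: pitch(blade-x rise, + nose up) 0.86  roll(toolY rise) 0.48
t 41.9 pos [0.3992 0.0256 0.039 ] toolY az 94.22 zaz 4.21 tilt 0.98 F [ 0.54 -0.85 -1.5 ] w 0.0184 q [-0.12  0.23  2.15  0.02  0.75 -1.78]
shift mm [  4.5  -0.3 133.8] norm 134
turn about tool x: 0.02 (tool x down => minus ccw)
```

Request:
play_rows:
  plan:
    - [[1, 0.0015, 0, 0, 0], [1, 0.003, 0, 0, 0], [1, 0.0034, 0, 0.005, 0], [1, 0.0036, 0, 0.013, 0], [1, 0.0038, 0, 0.023, 0], [1, 0.004, 0, 0.034, 0], [1, 0.0041, 0, 0.045, 0], [1, 0.0042, 0, 0.055, 0], [1, 0.0043, 0, 0.064, 0], [1, 0.0044, 0, 0.07, 0], [1, 0.0044, 0, 0.074, 0], [1, 0.0044, 0, 0.074, 0]]

```text
clock: 43.1
position: [0.4758, 0.0309, 0.0367]
ee_rot: [0.713, -0.023, 0.7, 0.029]
contact_force: [-1.1, 0.2, 8.4]
width: 0.0185
```

```bash
python3 -c "
from h import *
w=w2s((.5877,.0392))
tilt();go((*s2w(-.063,w[1]),.0365),4.2)
grab('y')
b=cv2.imread('pics/y_side.png');b=cv2.resize(b[300:480,330:600],(800,533));cv2.imwrite('pics/y_d.png',b)"
```

```text
tilt: pitch(blade-x rise, + nose up) 1.05  roll(toolY rise) 0.44
t 43.1 pos [0.4758 0.0309 0.0367] toolY az 94.23 zaz 4.22 tilt 1.14 F [-1.08  0.24  8.39] w 0.0185 q [-0.09  0.32  2.    0.01  0.8  -1.74]
shift mm [ 1.2  0.  57. ] norm 57
turn about tool x: 0.03 (tool x down => minus ccw)
```

View pics/y_d.png

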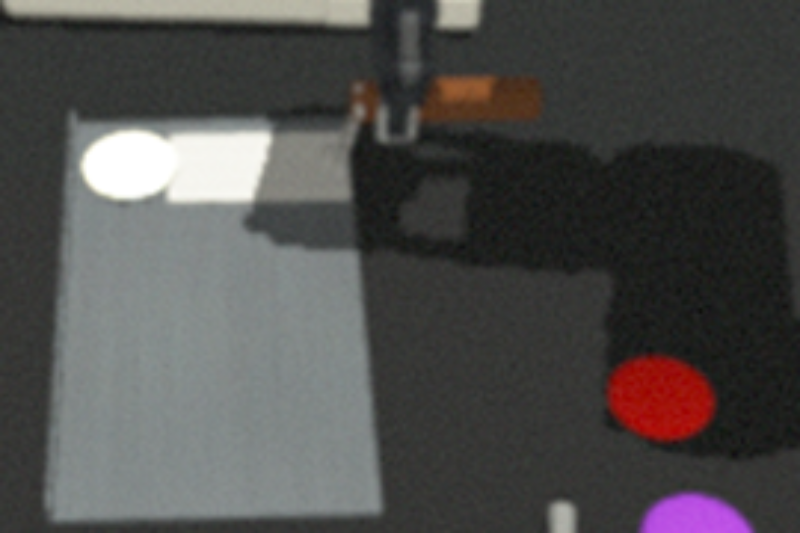

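Request:
play_rows:
  plan:
    - [[1, 0.0, 0, 0.004, 0], [1, 0, 0, 0.009, 0], [1, 0.0002, 0, 0.014, 0], [1, 0.0002, 0, 0.019, 0], [1, 0.0003, 0, 0.024, 0], [1, 0.0004, 0, 0.029, 0], [1, 0.0005, 0, 0.034, 0], [1, 0.0006, 0, 0.039, 0], [1, 0.0007, 0, 0.044, 0], [1, 0.0008, 0, 0.049, 0], [1, 0.0008, 0, 0.053, 0], [1, 0.0008, 0, 0.053, 0]]

```text
clock: 44.4
position: [0.5299, 0.0349, 0.0367]
ee_rot: [0.714, -0.023, 0.699, 0.029]
contact_force: [0.4, 1.0, 1.1]
width: 0.0182
```

```bash
python3 -c "
from h import *
w=w2s((.5877,.0392))
tilt();go((*s2w(-.063,w[1]),.0365),4.2)
grab('z')
b=cv2.imread('pics/z_side.png');b=cv2.resize(b[300:480,330:600],(800,533));cv2.imwrite('pics/z_d.png',b)"
```

```text
tilt: pitch(blade-x rise, + nose up) 1.16  roll(toolY rise) 0.44
t 44.4 pos [0.5299 0.0349 0.0367] toolY az 94.23 zaz 4.23 tilt 1.24 F [0.36 0.95 1.1 ] w 0.0182 q [-0.07  0.39  1.89  0.01  0.85 -1.73]
shift mm [0.3 0.1 2.8] norm 3
turn about tool x: 0.03 (tool x down => minus ccw)
```

View pics/z_d.png

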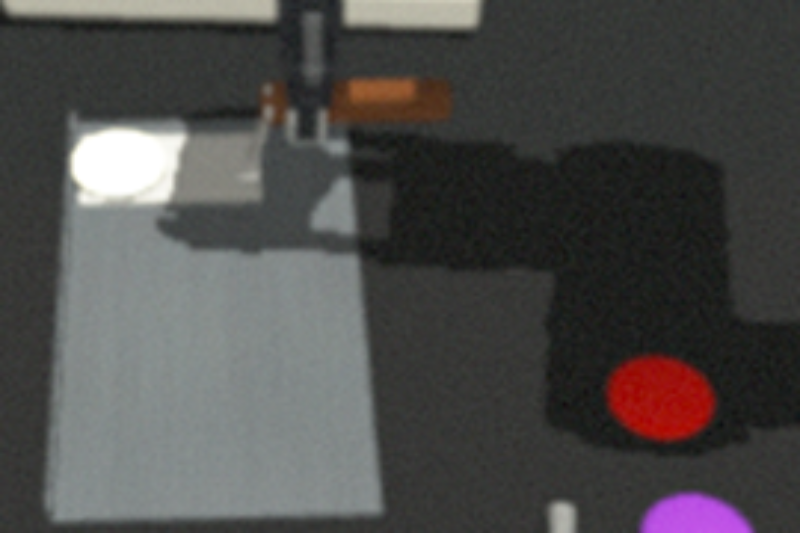

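Request:
play_rows:
  plan:
    - [[1, -0.003, 0, -0.001, 0], [1, -0.007, 0, -0.002, 0], [1, -0.012, 0, -0.003, 0], [1, -0.018, 0, -0.003, 0], [1, -0.026, 0, -0.003, 0], [1, -0.036, 0, -0.003, 0], [1, -0.048, 0, -0.003, 0], [1, -0.062, 0, -0.003, 0], [1, -0.077, 0, -0.003, 0], [1, -0.09, 0, -0.003, 0], [1, -0.1, 0, -0.003, 0], [1, -0.105, 0, -0.003, 0]]

```text
clock: 45.7
position: [0.525, 0.0336, 0.1433]
ee_rot: [0.714, -0.023, 0.699, 0.029]
contact_force: [-0.3, -0.1, -2.9]
width: 0.0189
```

```bash
python3 -c "
from h import *
tilt();go((*p2w(-.22,-.064),.145),.7)
grab('aa')
b=cv2.imread('pics/aa_side.png');b=cv2.resize(b[250:430,330:600],(800,533));cv2.imwrite('pics/aa_d.png',b)"
```

```text
tilt: pitch(blade-x rise, + nose up) 1.28  roll(toolY rise) 0.42
t 45.7 pos [0.525  0.0336 0.1433] toolY az 94.23 zaz 4.22 tilt 1.35 F [-0.34 -0.06 -2.92] w 0.0189 q [-0.08  0.26  1.76  0.01  1.1  -1.73]
shift mm [  -6.9 -295.3 -133.2] norm 324
turn about tool x: 3.53 (tool x down => minus ccw)
```

View pics/aa_d.png

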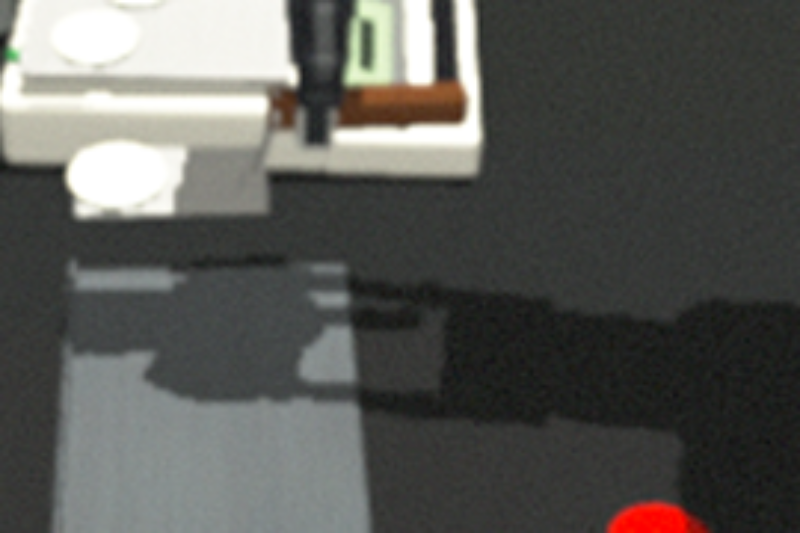

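Request:
play_rows:
  plan:
    - [[1, 0, -0.004, -0.003, 0], [1, -0.002, -0.011, -0.009, 0.2], [1, -0.003, -0.02, -0.018, 0.5], [1, -0.004, -0.032, -0.03, 0.8], [1, -0.004, -0.047, -0.044, 1.1], [1, -0.005, -0.064, -0.058, 1.5], [1, -0.005, -0.083, -0.07, 1.9], [1, -0.005, -0.102, -0.08, 2.3], [1, -0.005, -0.12, -0.088, 2.7], [1, -0.005, -0.135, -0.094, 3.1], [1, -0.005, -0.145, -0.097, 3.4], [1, -0.005, -0.148, -0.098, 3.5]]

```text
clock: 47.0
position: [0.4371, -0.1224, 0.1444]
ee_rot: [0.715, -0.001, 0.7, 0.007]
contact_force: [0.4, 0.4, -2.1]
width: 0.0186
```

```bash
python3 -c "
from h import *
tilt();go((*p2w(-.22,-.064),.144),.7)"
```

```text
tilt: pitch(blade-x rise, + nose up) 1.22  roll(toolY rise) 0.49
t 47.0 pos [ 0.4371 -0.1224  0.1444] toolY az 90.60 zaz 0.59 tilt 1.31 F [ 0.35  0.41 -2.08] w 0.0186 q [-0.44  0.16  1.9   0.02  1.07 -2.03]
shift mm [  -1.4 -148.   -24.8] norm 150
turn about tool x: -0.10 (tool x down => minus ccw)
```

Request:
play_rows:
  plan:
    - [[1, 0, -0.004, -0.001, 0], [1, 0, -0.011, -0.003, 0], [1, 0, -0.02, -0.006, 0], [1, 0, -0.032, -0.009, 0], [1, -0.001, -0.047, -0.012, 0], [1, -0.001, -0.064, -0.015, 0], [1, -0.001, -0.083, -0.018, 0], [1, -0.001, -0.102, -0.02, 0], [1, -0.001, -0.12, -0.022, 0], [1, -0.001, -0.136, -0.024, 0], [1, -0.001, -0.146, -0.025, 0], [1, -0.001, -0.148, -0.025, 0]]

```text
clock: 48.2
position: [0.4136, -0.272, 0.1435]
ee_rot: [0.715, -0.0, 0.7, 0.006]
contact_force: [-0.1, 0.6, -2.5]
width: 0.0187
```

```bash
python3 -c "
from h import *
tilt();go((*p2w(-.22,-.064),.1165),.7)
grab('ab')
b=cv2.imread('pics/ab_side.png');b=cv2.resize(b[180:330,310:560],(800,480));cv2.imwrite('pics/ab_d.png',b)"
```

```text
tilt: pitch(blade-x rise, + nose up) 1.22  roll(toolY rise) 0.47
t 48.2 pos [ 0.4136 -0.272   0.1435] toolY az 90.52 zaz 0.51 tilt 1.31 F [-0.13  0.61 -2.5 ] w 0.0187 q [-0.74  0.22  1.82  0.02  1.09 -2.33]
shift mm [27.   1.1 -0.4] norm 27
turn about tool x: -0.18 (tool x down => minus ccw)
```

View pics/ab_d.png

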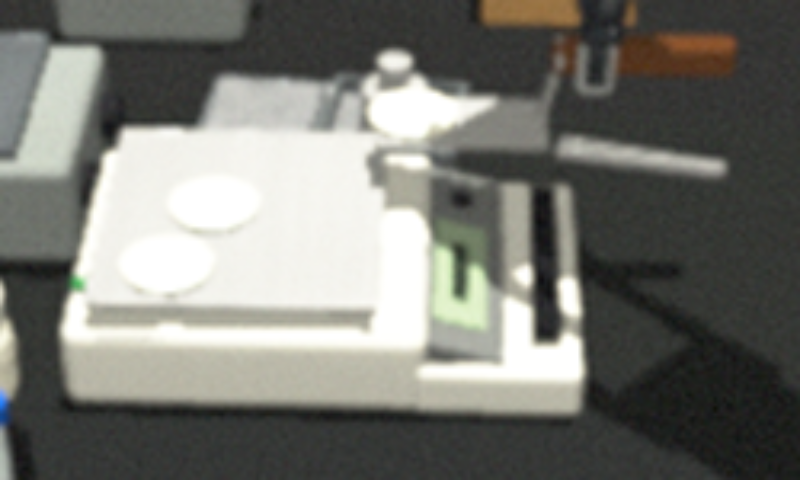

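Request:
play_rows:
  plan:
    - [[1, 0.003, 0.001, 0, 0], [1, 0.009, 0.001, 0, 0], [1, 0.017, 0.001, 0, 0], [1, 0.023, 0.001, 0, 0], [1, 0.025, 0.001, 0, 0], [1, 0.0262, 0.001, 0, 0], [1, 0.0262, 0.001, 0, 0], [1, 0.0262, 0.001, 0, 0]]

```text
clock: 49.1
position: [0.4142, -0.2695, 0.1174]
ee_rot: [0.715, -0.0, 0.7, 0.007]
contact_force: [-0.3, 0.1, -1.9]
width: 0.0188
```

```bash
python3 -c "
from h import *
tilt();go((*p2w(-.12,-.064),.1168),.7)"
```

```text
tilt: pitch(blade-x rise, + nose up) 1.22  roll(toolY rise) 0.51
t 49.1 pos [ 0.4142 -0.2695  0.1174] toolY az 90.57 zaz 0.56 tilt 1.32 F [-0.33  0.09 -1.87] w 0.0188 q [-0.73  0.24  1.86  0.02  1.03 -2.33]
shift mm [ 2.8 -0.9 99.5] norm 100
turn about tool x: -0.13 (tool x down => minus ccw)
```

Request:
play_rows:
  plan:
    - [[1, 0, 0, 0.005, 0], [1, 0.0004, 0, 0.015, 0], [1, 0.0008, 0, 0.03, 0], [1, 0.0013, 0, 0.05, 0], [1, 0.0018, 0, 0.075, 0], [1, 0.0024, 0, 0.1, 0], [1, 0.0012, 0, 0.05, 0], [1, 0, 0, 0, 0], [1, -0.001, 0, -0.02, 0], [1, -0.001, 0, -0.02, 0], [1, -0.001, 0, -0.02, 0]]

```text
clock: 50.2
position: [0.396, -0.2706, 0.1186]
ee_rot: [0.716, -0.001, 0.699, 0.006]
contact_force: [0.1, -0.3, -1.9]
width: 0.0189
```

```bash
python3 -c "
from h import *
tilt();go((*p2w(-.22,-.064),.1155),.7)
grab('ac')
b=cv2.imread('pics/ac_side.png');b=cv2.resize(b[180:330,310:560],(800,480));cv2.imwrite('pics/ac_d.png',b)"
```

```text
tilt: pitch(blade-x rise, + nose up) 1.38  roll(toolY rise) 0.42
t 50.2 pos [ 0.396  -0.2706  0.1186] toolY az 90.53 zaz 0.52 tilt 1.44 F [ 0.06 -0.31 -1.93] w 0.0189 q [-0.76  0.22  1.89  0.03  1.02 -2.36]
shift mm [ 3.5 -0.2 17.7] norm 18
turn about tool x: -0.17 (tool x down => minus ccw)
```

View pics/ac_d.png

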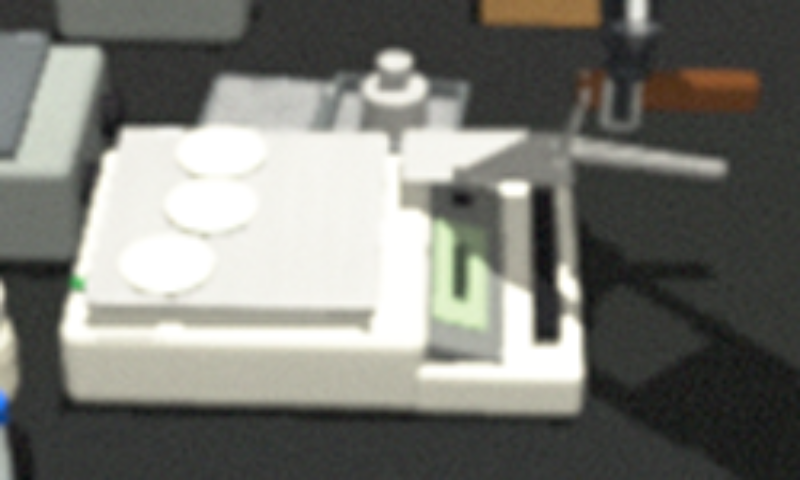

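```bash
python3 -c "
from h import *
for u,v in((167,263),(211,206),(221,153)):
    uv=((310+u*250/800+.5)*.7-.5,(180+v*150/480+.5)*.7-.5)
    print(w2p(at('side',[uv],.088)[0]))
go((.42,.09,.16),-3)"
```

```text
[0.04062233 0.06733113]
[0.01909672 0.00366406]
[ 0.01792224 -0.05932195]
t 50.3 pos [ 0.3963 -0.2706  0.1185] toolY az 90.59 zaz 0.58 tilt 1.42 F [-0.23 -0.64 -1.58] w 0.0188 q [-0.76  0.22  1.89  0.03  1.02 -2.36]
shift mm [-38.2 360.7  28.3] norm 364
turn about tool x: 3.59 (tool x down => minus ccw)
```

Request:
play_rows:
  plan:
    - [[1, -0.01, 0, -0.005, 0], [1, -0.025, 0.01, -0.01, 0.5], [1, -0.04, 0.03, -0.01, 1], [1, -0.042, 0.07, 0, 1.5], [1, -0.042, 0.11, 0, 2], [1, -0.042, 0.15, 0.01, 2.5], [1, -0.042, 0.19, 0.02, 3], [1, -0.042, 0.23, 0.02, 3.5], [1, -0.042, 0.27, 0.02, 3.5], [1, -0.042, 0.31, 0.02, 3.5], [1, -0.042, 0.345, 0.02, 3.5], [1, -0.042, 0.36, 0.02, 3.5]]

```text
clock: 51.5
position: [0.412, 0.0924, 0.1646]
ee_rot: [0.716, 0.02, 0.698, -0.013]
contact_force: [0.7, -0.5, -1.1]
width: 0.0186
```

```bash
python3 -c "
from h import *
tilt();go((.4605,.4465,.12),-7)"
```

```text
tilt: pitch(blade-x rise, + nose up) 1.40  roll(toolY rise) 0.60
t 51.5 pos [0.412  0.0924 0.1646] toolY az 87.29 zaz -2.72 tilt 1.52 F [ 0.72 -0.51 -1.12] w 0.0186 q [ 0.05  0.08  1.93  0.01  1.1  -1.48]
shift mm [ 49.1 355.5  30.6] norm 360
turn about tool x: 4.29 (tool x down => minus ccw)
```

Request:
play_rows:
  plan:
    - [[1, 0, 0.02, 0.002, 0.5], [1, 0, 0.055, 0.005, 1], [1, 0, 0.095, 0.008, 1.5], [1, 0, 0.135, 0.012, 2], [1, 0, 0.175, 0.015, 2.5], [1, 0, 0.215, 0.02, 3], [1, 0, 0.255, 0.024, 3.5], [1, 0.01, 0.295, 0.028, 4], [1, 0.025, 0.33, 0.031, 4.3], [1, 0.04, 0.352, 0.031, 4.3], [1, 0.05, 0.3555, 0.031, 4.3], [1, 0.05, 0.3555, 0.031, 4.3]]

```text
clock: 52.7
position: [0.4598, 0.4466, 0.1173]
ee_rot: [0.713, 0.046, 0.698, -0.04]
contact_force: [-0.2, 0.4, -1.7]
width: 0.0191
```

```bash
python3 -c "
from h import *
tilt();go((.4605,.4465,.041),-7)
grab('ad')
b=cv2.imread('pics/ad_side.png');b=cv2.resize(b[400:600,300:600],(800,533));cv2.imwrite('pics/ad_d.png',b)"
```

```text
tilt: pitch(blade-x rise, + nose up) 1.19  roll(toolY rise) 0.54
t 52.7 pos [0.4598 0.4466 0.1173] toolY az 83.08 zaz -6.93 tilt 1.31 F [-0.16  0.36 -1.71] w 0.0191 q [ 0.67  0.44  1.54 -0.01  1.14 -0.78]
shift mm [76.3 -0.7 -0.9] norm 76
turn about tool x: 0.08 (tool x down => minus ccw)
```

View pics/ad_d.png

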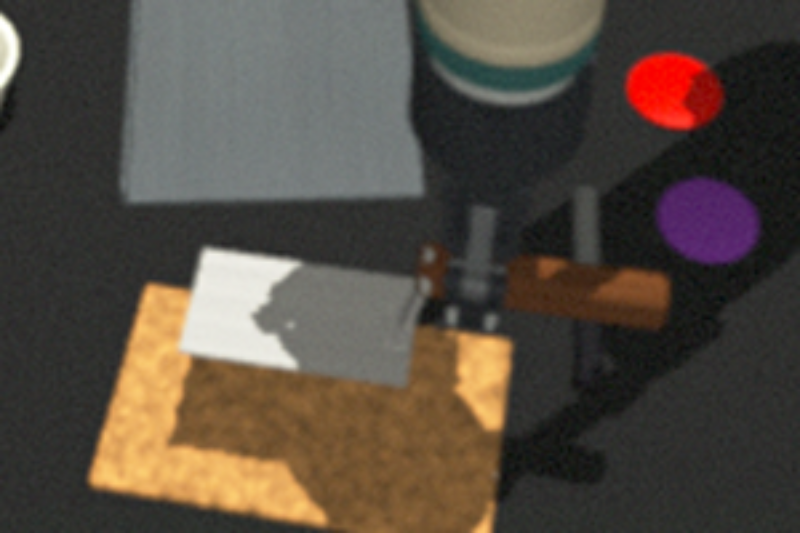

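Request:
play_rows:
  plan:
    - [[1, 0.02, -0.0005, -0.001, 0], [1, 0.045, -0.0005, -0.001, 0], [1, 0.062, -0.0005, -0.001, 0], [1, 0.07, -0.0005, -0.001, 0], [1, 0.074, -0.0005, -0.001, 0], [1, 0.0755, -0.0005, -0.001, 0], [1, 0.0765, -0.0005, -0.001, 0], [1, 0.077, -0.0005, -0.001, 0], [1, 0.077, -0.0005, -0.001, 0]]

```text
clock: 53.7
position: [0.4619, 0.4463, 0.0428]
ee_rot: [0.714, 0.047, 0.697, -0.04]
contact_force: [-0.2, 0.6, -1.8]
width: 0.0186
```

```bash
python3 -c "
from h import *
tilt();go((.4605,.4465,.04),-7)"
```

```text
tilt: pitch(blade-x rise, + nose up) 1.37  roll(toolY rise) 0.69
t 53.7 pos [0.4619 0.4463 0.0428] toolY az 83.00 zaz -7.02 tilt 1.53 F [-0.23  0.58 -1.8 ] w 0.0186 q [ 0.66  0.51  1.63 -0.01  0.97 -0.78]
shift mm [ 2.8 -0.  -1.5] norm 3
turn about tool x: -0.00 (tool x down => minus ccw)
```

Request:
play_rows:
  plan:
    - [[1, 0.001, 0, 0, 0], [1, 0.002, 0, 0, 0], [1, 0.003, 0, 0, 0], [1, 0.0035, 0, 0, 0], [1, 0.0035, 0, 0, 0], [1, 0.0035, 0, 0, 0]]

```text
clock: 54.3
position: [0.462, 0.4465, 0.0398]
ee_rot: [0.715, 0.047, 0.697, -0.039]
contact_force: [-1.7, -0.0, 2.9]
width: 0.0186
```

```bash
python3 -c "
from h import *
tilt();go((.4605,.4465,.04),-7)"
```

```text
tilt: pitch(blade-x rise, + nose up) 1.38  roll(toolY rise) 0.71
t 54.3 pos [0.462  0.4465 0.0398] toolY az 83.00 zaz -7.02 tilt 1.55 F [-1.74 -0.    2.9 ] w 0.0186 q [ 0.66  0.51  1.63 -0.01  0.97 -0.78]
shift mm [-0.3 -0.2 -1.5] norm 2
turn about tool x: -0.00 (tool x down => minus ccw)
```

Resting on the cork now. I'll release and retreat straight up.

Request:
play_rows:
  plan:
    - [[0.7, 0, 0, 0, 0], [0.4, 0, 0, 0, 0], [0, 0, 0, 0, 0], [0, 0, 0, 0, 0], [0, 0, 0, 0, 0], [0, -0.02, 0, 0, 0], [0, -0.06, 0, 0, 0], [0, -0.11, 0, 0, 0], [0, -0.15, 0, -0.03, 0], [0, -0.15, 0, -0.08, 0], [0, -0.15, 0, -0.12, 0], [0, -0.15, 0, -0.12, 0]]

```text
clock: 55.5
position: [0.3339, 0.4595, 0.1873]
ee_rot: [0.713, 0.046, 0.698, -0.038]
contact_force: [0.5, 0.6, -0.5]
width: 0.0856
```

```bash
python3 -c "
from h import *
go()
grab('ae')
b=cv2.imread('pics/ae_top.png');cv2.imwrite('pics/ae_c.png',cv2.resize(b[200:420,130:650],(800,338)))"
```

```text
t 55.5 pos [0.3339 0.4595 0.1873] toolY az 83.21 zaz -6.81 tilt 1.37 F [ 0.51  0.64 -0.54] w 0.0856 q [ 0.83  0.28  1.61 -0.01  1.23 -0.62]
```

View pics/ae_top.png

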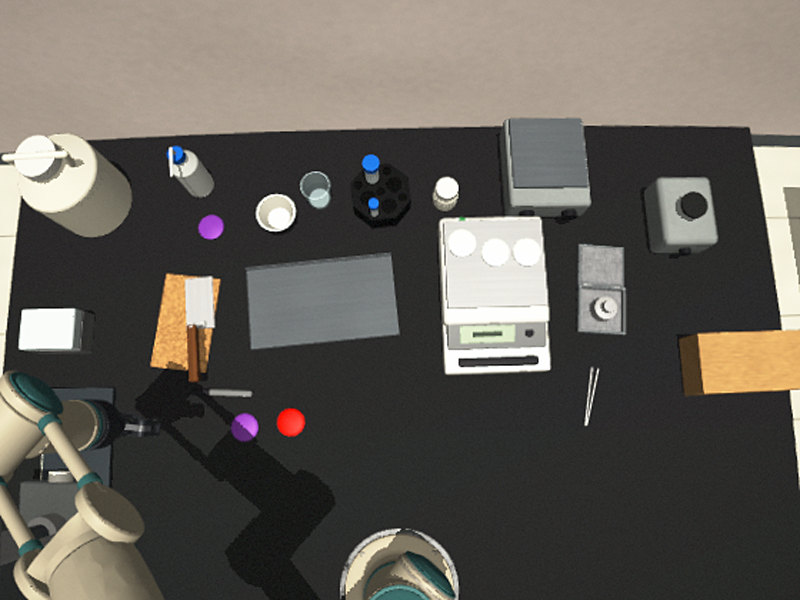

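View pics/ae_side.png

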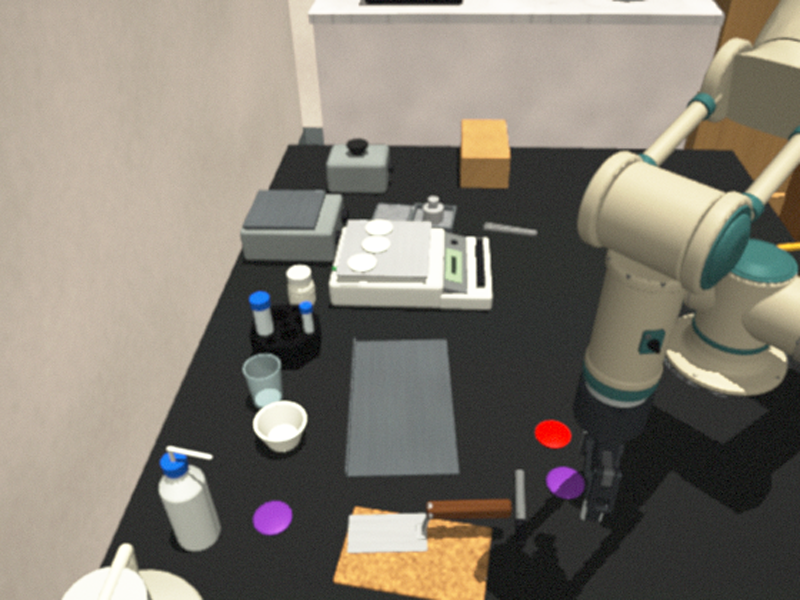

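```bash
python3 -c "
from h import *
b=cv2.imread('pics/ae_top.png');cv2.imwrite('pics/ae_e.png',cv2.resize(b[260:410,140:290],(600,600),interpolation=cv2.INTER_CUBIC))"
```

```text
(no output)
```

View pics/ae_e.png

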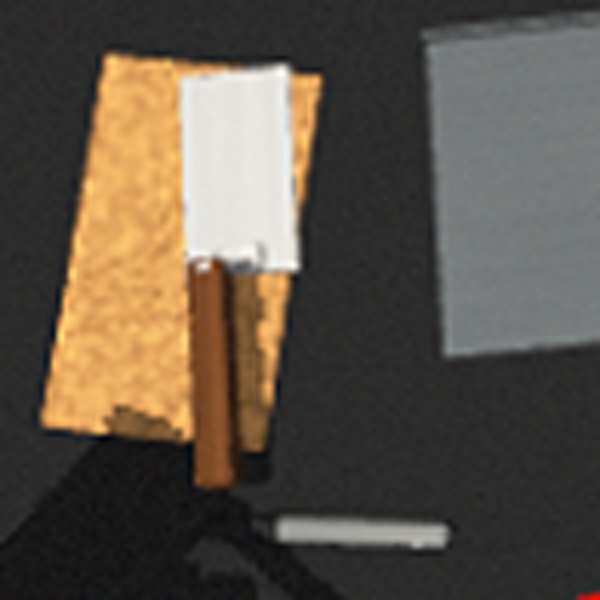

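```bash
python3 -c "
from h import *
f=.7
c=lambda L:[((140+u/4+.5)*f-.5,(260+v/4+.5)*f-.5) for u,v in L]
P=at('top',c([(186,268),(299,270),(290,66),(181,78)]),.0076);print(P);m=P.mean(0);print('mid',m)
d=(P[2]+P[3]-P[0]-P[1]);yaw=np.arctan2(d[1],d[0]);print(np.degrees(yaw))
H=at('top',c([(194,486),(237,486),(231,265),(190,260)]),.069);print(H,H.mean(0))
a=np.radians(-7);q=m[:2]-np.array([.5399,.4368]);print('cork frame',q@[np.cos(a),np.sin(a)],q@[-np.sin(a),np.cos(a)])
g=m[:2]-.08*np.array([np.cos(yaw),np.sin(yaw)]);print('grip',g)
go((*g,.1),np.degrees(yaw))
bladeplane('ae',[(352,517),(424,517),(424,549),(351,549)],2.5)
"
```

```text
[[0.52959065 0.43371467 0.0076    ]
 [0.52725585 0.37309601 0.0076    ]
 [0.63712456 0.38188181 0.0076    ]
 [0.63215619 0.44105188 0.0076    ]]
mid [0.58153181 0.40743609 0.0076    ]
4.340228111501955
[[0.41148586 0.40354465 0.069     ]
 [0.411178   0.38194888 0.069     ]
 [0.52080582 0.38879171 0.069     ]
 [0.52377018 0.40984163 0.069     ]] [0.46680996 0.39603172 0.069     ]
cork frame 0.044900057619504455 -0.024071392153503155
grip [0.50176124 0.40138178]
t 55.6 pos [0.3386 0.46   0.1872] toolY az 83.10 zaz -6.92 tilt 1.62 F [ 0.79 -0.19 -0.14] w 0.0854 q [ 0.82  0.29  1.6  -0.01  1.23 -0.62]
shift mm [ 90.9 -39.7 166.8] norm 194
turn about tool x: -11.24 (tool x down => minus ccw)
990 mean [0.58039348 0.40825294 0.00706801] sd 0.0007013137283376473 slope along(deg) -0.13 across -0.25
```

Request:
play_rows:
  plan:
    - [[0, 0.0, -0.01, 0.04, -3], [0, 0.01, -0.02, 0.08, -6], [0, 0.03, -0.03, 0.12, -9], [0, 0.06, -0.041, 0.16, -11], [0, 0.08, -0.041, 0.166, -11], [0, 0.08, -0.041, 0.166, -11], [0, 0.08, -0.041, 0.166, -11]]

```text
clock: 56.3
position: [0.5011, 0.3996, 0.1104]
ee_rot: [0.716, -0.022, 0.698, 0.028]
contact_force: [-0.8, 1.1, -0.0]
width: 0.0853
```

```bash
python3 -c "
from h import *
tilt();go((.502,.400,.042),4)
grab('af')
b=cv2.imread('pics/af_side.png');cv2.imwrite('pics/af_e.png',cv2.resize(b[420:600,330:600],(800,533),interpolation=cv2.INTER_CUBIC))"
```

```text
tilt: pitch(blade-x rise, + nose up) 1.48  roll(toolY rise) 0.42
t 56.3 pos [0.5011 0.3996 0.1104] toolY az 94.02 zaz 4.01 tilt 1.54 F [-0.78  1.08 -0.  ] w 0.0853 q [ 0.57  0.44  1.56 -0.01  1.11 -1.07]
shift mm [68.4 -0.2 -0.9] norm 68
turn about tool x: 0.02 (tool x down => minus ccw)
```

View pics/af_e.png

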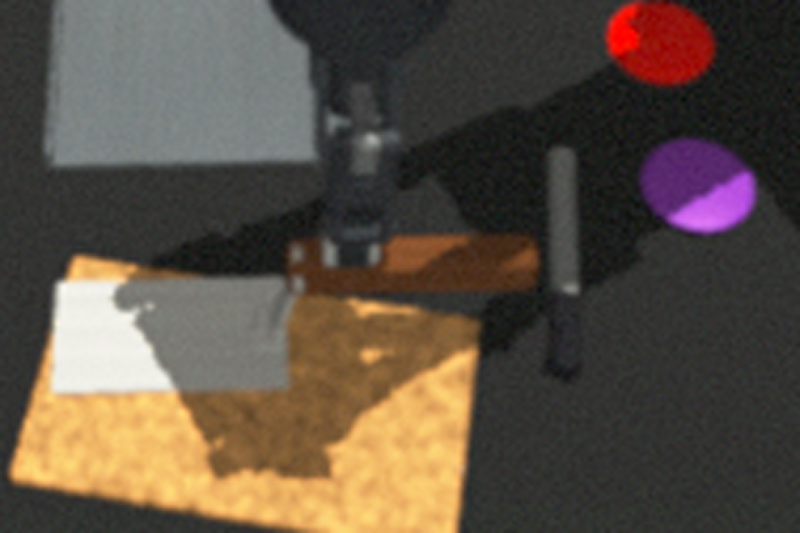

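Request:
play_rows:
  plan:
    - [[0, 0.025, 0, -0.001, 0], [0, 0.05, 0, -0.001, 0], [0, 0.065, 0, -0.001, 0], [0, 0.069, 0, -0.001, 0], [0.5, 0.069, 0, -0.001, 0], [0.9, 0.069, 0, -0.001, 0], [1, 0.069, 0, -0.001, 0], [1, 0.069, 0, -0.001, 0], [1, 0.069, 0, -0.001, 0], [1, 0.069, 0, -0.001, 0], [1, 0.069, 0, -0.001, 0]]

```text
clock: 57.5
position: [0.5023, 0.4018, 0.0442]
ee_rot: [0.717, -0.022, 0.696, 0.029]
contact_force: [-0.8, -0.5, 5.7]
width: 0.0184
```

Request:
play_rows:
  plan:
    - [[1, -0.008, 0, 0, 0], [1, -0.018, 0, 0, 0], [1, -0.022, 0, 0, 0], [1, -0.022, 0, 0, 0]]

```text
clock: 57.9
position: [0.5021, 0.4017, 0.0671]
ee_rot: [0.718, -0.021, 0.696, 0.029]
contact_force: [0.0, 1.9, -1.9]
width: 0.0185
```

```bash
python3 -c "
from h import *
tilt();go((.4605,.4465,.062),-7)"
```

```text
tilt: pitch(blade-x rise, + nose up) 1.81  roll(toolY rise) 0.60
t 57.9 pos [0.5021 0.4017 0.0671] toolY az 94.11 zaz 4.09 tilt 1.91 F [ 0.02  1.85 -1.91] w 0.0185 q [ 0.57  0.48  1.61 -0.01  1.01 -1.07]
shift mm [  4.4  47.6 -38.5] norm 61
turn about tool x: 11.11 (tool x down => minus ccw)
```

Request:
play_rows:
  plan:
    - [[1, 0, 0.012, -0.01, 3], [1, 0, 0.03, -0.025, 7], [1, 0, 0.044, -0.036, 10], [1, 0, 0.0476, -0.0385, 11.1], [1, 0.008, 0.0476, -0.0385, 11.1], [1, 0.016, 0.0476, -0.0385, 11.1], [1, 0.02, 0.0476, -0.0385, 11.1], [1, 0.0225, 0.0476, -0.0385, 11.1], [1, 0.0245, 0.0476, -0.0385, 11.1], [1, 0.0245, 0.0476, -0.0385, 11.1]]

```text
clock: 58.9
position: [0.461, 0.4459, 0.0442]
ee_rot: [0.716, 0.048, 0.695, -0.038]
contact_force: [-5.2, -2.1, 13.2]
width: 0.0184
```

```bash
python3 -c "
from h import *
tilt();go((.4605,.4465,.044),-7)"
```

```text
tilt: pitch(blade-x rise, + nose up) 1.65  roll(toolY rise) 0.89
t 58.9 pos [0.461  0.4459 0.0442] toolY az 82.98 zaz -7.04 tilt 1.88 F [-5.21 -2.13 13.24] w 0.0184 q [ 0.67  0.51  1.64 -0.01  0.97 -0.78]
shift mm [ 0.2  0.6 -0.6] norm 1
turn about tool x: -0.02 (tool x down => minus ccw)
```

Request:
play_rows:
  plan:
    - [[1, -0.001, 0, 0, 0], [0.8, -0.001, 0, 0, 0], [0.6, -0.001, 0, 0, 0], [0.4, -0.001, 0, 0, 0], [0.2, -0.001, 0, 0, 0], [0, -0.001, 0, 0, 0], [0, -0.001, 0, 0, 0], [0, -0.001, 0, 0, 0], [0, -0.02, 0, 0, 0], [0, -0.05, 0, 0, 0], [0, -0.09, 0, 0, 0], [0, -0.13, 0, 0, 0]]

```text
clock: 60.1
position: [0.4566, 0.4441, 0.175]
ee_rot: [0.716, 0.048, 0.696, -0.039]
contact_force: [0.5, 0.2, -0.7]
width: 0.0852
```

Request:
play_rows:
  plan:
    - [[0, -0.02, 0, -0.03, 0], [0, -0.03, 0, -0.07, 0], [0, -0.03, 0, -0.11, 0], [0, -0.03, 0, -0.15, 0], [0, -0.03, 0, -0.15, 0], [0, -0.03, 0, -0.15, 0]]

```text
clock: 60.7
position: [0.3063, 0.4623, 0.2011]
ee_rot: [0.716, 0.047, 0.695, -0.038]
contact_force: [-0.1, 1.0, -0.3]
width: 0.0853
```

```bash
python3 -c "
from h import *
go()
grab('ag')
b=cv2.imread('pics/ag_top.png');cv2.imwrite('pics/ag_e.png',cv2.resize(b[260:410,140:290],(600,600),interpolation=cv2.INTER_CUBIC))"
```

```text
t 60.7 pos [0.3063 0.4623 0.2011] toolY az 83.10 zaz -6.93 tilt 1.87 F [-0.08  1.04 -0.29] w 0.0853 q [ 0.87  0.25  1.62 -0.02  1.24 -0.57]
```

View pics/ag_e.png

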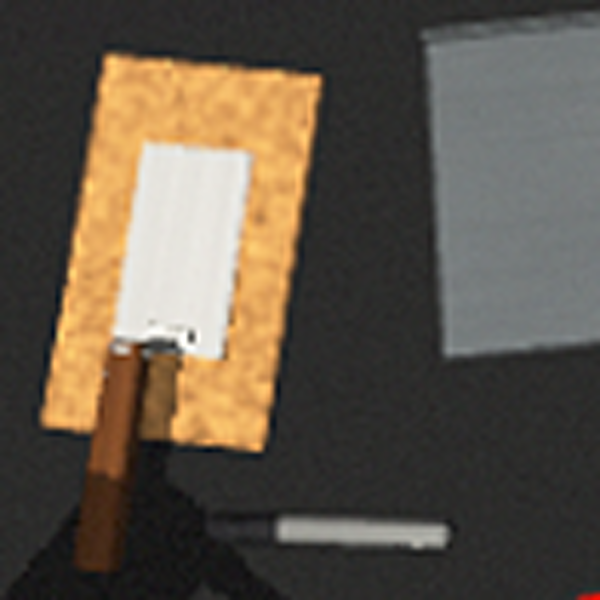

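View pics/ag_side.png

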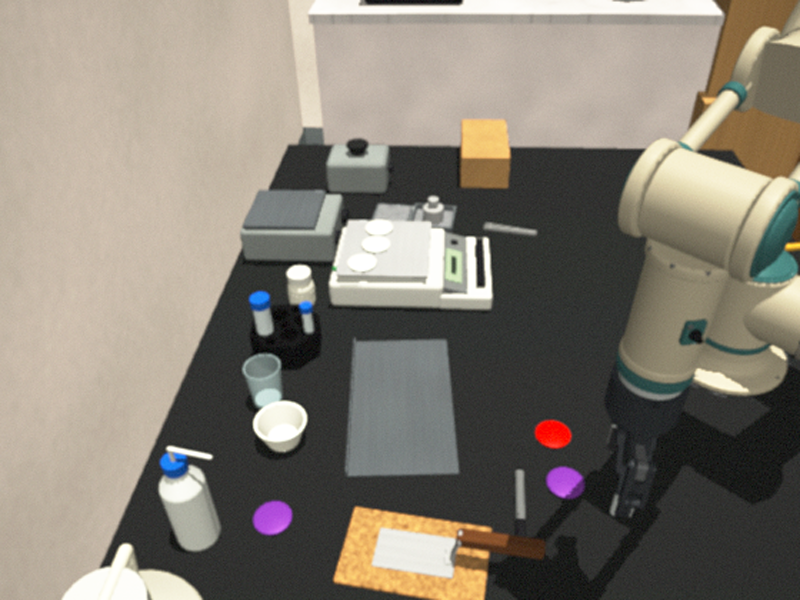

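```bash
python3 -c "
from h import *
f=.7
c=lambda L:[((140+u/4+.5)*f-.5,(260+v/4+.5)*f-.5) for u,v in L]
P=at('top',c([(114,343),(222,358),(250,152),(143,142)]),.0076);m=P.mean(0)
a=np.radians(-7);q=m[:2]-np.array([.5399,.4368]);print('blade in cork',q@[np.cos(a),np.sin(a)],q@[-np.sin(a),np.cos(a)])
bladeplane('ag',[(378,533),(450,543),(448,572),(376,565)],-7)
im,d=load('ag','top');X=cloud('top',d);g=cv2.cvtColor(im,cv2.COLOR_RGB2GRAY)
b=cv2.imread('pics/ag_top.png');cv2.imwrite('pics/ag_f.png',cv2.resize(b[205:345,430:640],(800,533),interpolation=cv2.INTER_CUBIC))
xs,_=load('ag','side');_,ds=load('ag','side');Xs=cloud('side',ds)
for u,v in((362,262),(376,244),(379,228)):
    p=Xs[int(v*f)-2:int(v*f)+3,int(u*f)-4:int(u*f)+5].reshape(-1,3);print('disc',np.nanmean(p,0),w2p(np.nanmean(p,0)))
B=np.zeros(d.shape,bool);B[int(290*f):int(335*f),int(580*f):int(630*f)]=1
P=X[B&(X[...,2]>.048)&(X[...,2]<.075)];print('knob',P.mean(0),len(P))"
```

```text
blade in cork 0.00044459381563771656 -0.00043572738394995924
873 mean [0.54316787 0.43822466 0.00676822] sd 0.000631604241464482 slope along(deg) -0.03 across 0.81
disc [ 0.67402214 -0.13760994  0.08828309] [0.04183017 0.06588394]
disc [ 0.65240579 -0.20384976  0.0887004 ] [ 1.94061761e-02 -8.68481622e-05]
disc [ 0.65228891 -0.26396071  0.08858898] [ 0.01855493 -0.06019189]
knob [ 0.54476558 -0.4370052   0.05905838] 63
```

View pics/ag_f.png

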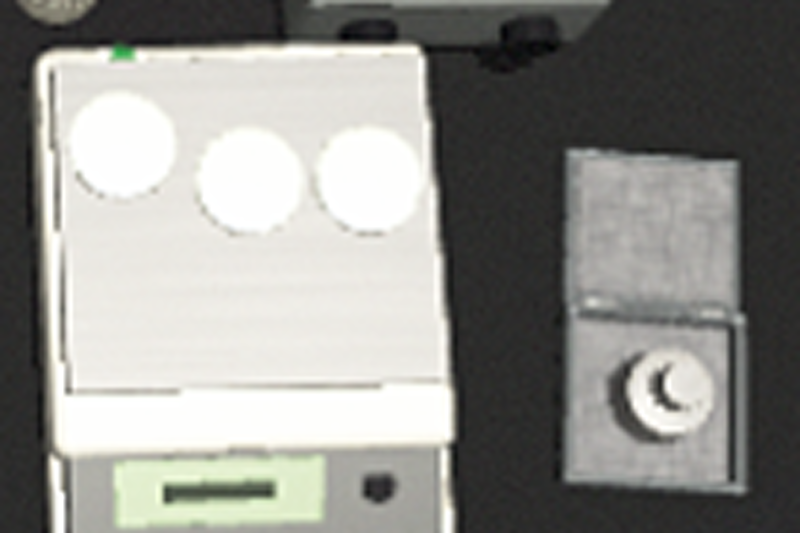

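```bash
python3 -c "
from rig import manip
print(manip.sign_off())"
```

```text
the job is handed in; nothing more can be done
None
```

The job is done and handed in at about 61 s; signing off reports no verdict. The balance was zeroed, all three white discs lie on the pan, and the check weight and the lifter are back where they belong.

- **Check weight:** I took it off the pan by its knob and stood it in its case tray. It measures within about 1 mm of the tray centre.
- **Control bar:** I pressed it at the middle, at 12 N, down to its stop (tip at 47.9 mm). That was before any disc went on the pan. I judged it level from the tip height and the force, since the state gives no bar readings.
- **Discs:** The arm could not tilt the blade, because moves only allow a turn about the vertical tool axis. Instead of tipping, I slid each disc off with a short forward run and a quick pull back, with the blade about 2 mm above the pan. I estimate disc speeds at about 0.3 m/s, but did not measure them.
- **Disc positions on the pan (x, y):** (42, 66), (19, 0) and (19, −60) mm. Their tops measure 88 to 89 mm above the bench, so they lie flat, and they are separate and wholly on the pan. The middle disc may have been nudged a few millimetres while the third was placed, but it is well inside the limits.
- **Lifter:** After I first set it down, it was found displaced to (45, −24) mm from the pad centre. That could have been the announced knock or my release. I gripped it again and set it back within about 1 mm of the pad centre. Depth readings show it flat to within about 0.8° across, which is close to the measuring noise.
- **Everything else:** In the last pictures the marker, rack, jar, beaker, mortar, tweezers and coloured look-alikes look unmoved. The gripper is open and clear.

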